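# Calibrate the colour reader and read two dyed samples

## Task

Flip the calibration box's cover up to upright or past it and leave it open. Then take the colour reader from its dock and take three readings in this order: the white tile under the cover, the coral red sample, the ochre yellow sample; for each, hold its nose inside the printed ring, square to the face, with a gentle push of about 6 N for half a second, never hard enough to bottom the sprung platen. Then put the reader back upright in its dock, fully down on its collar, let go, and leave the other things on the table where they are.

Things in the scene. Friction and masses are not known exactly. Their poses are not given: they have to be found in the camera images.
- reader_mid (a point): Loose white colour reader, 154 mm tall, about 0.18 kg, nose down in the dock. Point: its centre, 77 mm above the tip; z from nose to handle top. From the tip: 18 mm round flat nose, 12 mm long; cone to a 34 mm barrel (22 to 55 mm); 54 mm black collar (55 to 62); flat-sided handle (62 to 154), 36 mm along x, 28 along y. Grip across y, 110 to 120 mm above the tip.
- reader_tip (a point): Middle of the flat end of the reader's nose; same axes as reader_mid.
- dock: Fixed black dock block, 90 x 90 x 60 mm high; origin under its centre. A 42 mm round hole goes straight through its middle, chamfered 3 mm: the reader's 34 mm barrel goes in and its collar rests on the block's top, so a docked reader stands upright, its tip 5 mm above the table.
- cover (a joint): Hinge of the grey flip-top cover of the calibration box, in rad: 0 shut, 1.57 upright, stop at 1.9. A stiff hinge (about 0.1 N m): it stays where it is left.
- cover_tab (a point): Grip point in the cover's orange tab, which is 24 mm wide (y), 8 mm thick and sticks out 40 mm beyond the cover's edge opposite the hinge, 50 mm above the table when shut. Point: mid-width, mid-thickness, 28 mm out from that edge, 138 mm from the hinge line. Axes turn with the cover: x from tab to hinge, y along the hinge line.
- cover_hinge (a point): Middle of the cover's hinge line, at the far (+x) rim of the calibration box, 46.5 mm above the table; hinge line along y. The cover is 110 mm long from here to its front edge, 100 mm wide, 6 mm thick, 0.1 kg. Axes turn with the cover.
- white_face: White tile in the fixed grey calibration box (110 x 100 x 46 mm high, 5 mm walls), hidden until the cover is up: a level 66 x 66 mm platen with a black ring (38 mm outside, 32 inside). Origin: nominal middle of its top face, 34 mm above the table; z up, x from the box's front to the hinge. The real face lies up to 6 mm above or below the origin, to be felt for.
- coral_face: Coral red sample platen, 66 x 66 mm, leaning 25 degrees to the front (-x) of a fixed grey easel (foot 120 x 110 mm). Origin: nominal middle of its top face, 78 mm above the table, with a white ring (38 mm outside, 32 inside); z square out of the face, y level across it. Backings differ: the real face lies up to 6 mm straight above or below the origin, to be felt for.
- ochre_face: Ochre yellow sample platen, 66 x 66 mm, leaning 25 degrees to the front (-x) of a fixed grey easel (foot 120 x 110 mm). Origin: nominal middle of its top face, 78 mm above the table, with a white ring (38 mm outside, 32 inside); z square out of the face, y level across it. Backings differ: the real face lies up to 6 mm straight above or below the origin, to be felt for.
- white_plate (a joint): Joint of the white platen, in m: 0 when up (at rest), grows as it is pressed in square to its face, hard stop at 0.008. Sprung: it starts to give at 1.5 N, then 1.5 N per mm (3 N at 1 mm, 6 N at 3 mm, 10.5 N at 6 mm).
- coral_plate (a joint): Joint of the coral red platen, in m: 0 when up (at rest), grows as it is pressed in square to its face, hard stop at 0.008. Sprung: it starts to give at 1.5 N, then 1.5 N per mm (3 N at 1 mm, 6 N at 3 mm, 10.5 N at 6 mm).
- ochre_plate (a joint): Joint of the ochre yellow platen, in m: 0 when up (at rest), grows as it is pressed in square to its face, hard stop at 0.008. Sprung: it starts to give at 1.5 N, then 1.5 N per mm (3 N at 1 mm, 6 N at 3 mm, 10.5 N at 6 mm).
- cone_a: Bystander: yellow yarn cone standing upright, 62 mm across the foot, 145 mm tall; origin under its middle.
- cone_b: Bystander: mustard yarn cone standing upright, 62 mm across the foot, 145 mm tall; origin under its middle.
- cone_c: Bystander: olive yarn cone standing upright, 62 mm across the foot, 145 mm tall; origin under its middle.
- ink_tub: Bystander: white ink jar with a coral band, 84 mm across, 95 mm tall; origin under its middle.
- mug: Bystander: blue mug, 80 mm across, 90 mm tall; origin under its middle.
- tape_roll: Bystander: yellow tape roll lying flat, 100 mm across, 25 mm high; origin under its middle.
- squeegee: Bystander: wooden squeegee lying flat, 180 mm along its y, 60 mm wide, 30 mm high; origin under its middle.
There are look-alikes about, which are no part of the job. Leave any turquoise look-alike of the part that bears cover alone.

How it is judged:
On the way, in this order (a step that is already met when the one before it is completed fails the run):
1. the cover stands open, more than 83 degrees (value of joint cover above 1.45 rad), for 0.1 s.
2. the reader's nose presses the white platen inside its ring, square to the face within 9 degrees, 1 to 6 mm in (3 to 10 N), for 0.3 s (value of joint white_plate between 0.001 and 0.006 m and x of reader_tip in the frame of white_face between -0.012 and 0.012 m and y of reader_tip in the frame of white_face between -0.012 and 0.012 m and angle between the z axis of reader_mid and the z axis of white_face, either way round below 0.16 rad), for 0.3 s.
3. the reader's nose presses the coral platen inside its ring, square to the face within 9 degrees, 1 to 6 mm in (3 to 10 N), for 0.3 s (value of joint coral_plate between 0.001 and 0.006 m and x of reader_tip in the frame of coral_face between -0.012 and 0.012 m and y of reader_tip in the frame of coral_face between -0.012 and 0.012 m and angle between the z axis of reader_mid and the z axis of coral_face, either way round below 0.16 rad), for 0.3 s.
4. the reader's nose presses the ochre platen inside its ring, square to the face within 9 degrees, 1 to 6 mm in (3 to 10 N), for 0.3 s (value of joint ochre_plate between 0.001 and 0.006 m and x of reader_tip in the frame of ochre_face between -0.012 and 0.012 m and y of reader_tip in the frame of ochre_face between -0.012 and 0.012 m and angle between the z axis of reader_mid and the z axis of ochre_face, either way round below 0.16 rad), for 0.3 s.
At the end, for the whole second after the job is handed in: The cover is open by more than 1.45 rad (83 degrees); the reader stands in its dock, within 0.1 rad of upright, its tip within 10 mm of the dock's axis each way and less than 10 mm above the dock's underside (collar down on the block); all three platens are back up (within 1 mm) (value of joint cover above 1.45 rad and x of reader_tip in the frame of dock between -0.01 and 0.01 m and y of reader_tip in the frame of dock between -0.01 and 0.01 m and z of reader_tip in the frame of dock below 0.01 m and angle between reader_mid's own z axis and vertical below 0.1 rad and value of joint each of white_plate, coral_plate, ochre_plate below 0.001 m); the robot touches nothing.
It fails at once if a platen is pressed nearly to its stop (more than 7 mm, 12 N) (value of joint any of white_plate, coral_plate, ochre_plate above 0.007 m).
It fails at once if a bystander (yarn cone, ink jar, mug, tape roll or squeegee) is moved by more than 30 mm (distance of any of cone_a, cone_b, cone_c, ink_tub, mug, tape_roll, squeegee from where it was at the start of the episode above 0.03 m).
It also fails if it takes over 72 s, if anything falls off the work surface, if the arm or the gripper's body presses on something with over 40 N, if the wrist force passes 120 N, or if a joint passes its speed limit or range.

## Robot

A 7-joint arm with a two-finger parallel gripper is mounted at the origin on the work surface. World frame = base frame: x ahead of the robot, y to its left, z up, the work surface at z = 0. Lengths are in m, angles in rad, forces in N, time in s.
With the tool pointing down it reaches from about 0.425 to 0.925 m from the base axis. Payload 6.8 kg.
Tool frame: the origin (TCP) lies on the mounting face of the last link; the fingertips stand 173 mm ahead of it and the grasp point (between the pads) lies 155 mm ahead of it; y points along the fingers, x is the direction in which the jaws open and shut, and the axes are right-handed (so a half turn about y gives the same grasp; the last joint's range is limited). The gripper opens to 85 mm and grips with 20 to 120 N. Pads are 22 mm wide; open, the fingers measure 114 mm over their backs; the gripper's body (76 mm by 85 mm) begins 54 mm behind the grasp point. The pads swing forward as they close: fully open they stand 13 mm farther back than shut.
Start: joints at [1.148, 0.477, 0.022, 1.555, -0.011, 1.109, -0.083], TCP at [0.209, -0.642, 0.405] pointing down, gripper open.
Joint ranges: [-2.96, 2.96], [-0.34, 2.1], [-1.41, 1.46], [0.24, 2.44], [-1.37, 4.51], [0.17, 1.92], [-2.96, 2.96]. Speed limits (rad/s): [2.39, 2.39, 3.14, 3.14, 3.14, 3.14, 3.14].

## Interface

Orientations are given as a rotation vector (axis times angle).
In Python, from bench import r gives the robot as it stands.
- The arm moves only by the tool step_arm, never from a script. Its arguments are lists of equal length, an entry for each row: "xyz": the shift along the tool's x, y, z scaled (see below), a list of three; "rotation": the turn, a rotation vector about the tool's x, y, z scaled (see below), a list of three. A call has 1 to 20 rows; each row is the pose to reach, as a shift and turn from the pose measured when the call began, along the tool's axes at that moment; what a row does not reach only later rows make up. The controller multiplies each number of a shift by 30 cm and each number of a turn by 90 degrees. A row lasts 1/8 s, in which the tool goes at most 62.5 mm and 10.7 degrees, less where a joint would pass 70% of its speed; a pose out of reach is approached as far as the arm can. A call with a number of a shift or a turn outside -1 to 1 is refused whole. A call with a gripper value outside its range is refused whole. "grip" is the closure, from 0 (fully open) to 1 (shut), set as the call begins (left out, the last holds). The fingers move at their own pace and stop on an object; "force" is the grip in N (left out, the last holds). Time passes only in rows, so rows that repeat a pose let the fingers close. It gives the time, the measured TCP pose, the force and the opening at its end, in the units of the state.
- r.get_obs(): the state, without advancing time (a new reading comes with each control period).
- r.grab_frame(name): name is "side" or "top"; returns a dict with "pixels" (384x512x3 uint8, red, green, blue), "fx", "fy", "cx", "cy" (pixels), "dist_coeffs" ([k1, k2, p1, p2, k3] as OpenCV has them; the pictures are not rectified), "position" and "attitude" of the camera in the world. Camera axes: x right, y down, z forward; pixel columns grow to the right and rows downward; lengths in m; the calibration is good to about 2 mm. A picture is of the moment at which its call begins. There is no depth.
- r.hand_in(): hands the job in, once; it reports no verdict.
The state is a dict: "clock": time; "joints": joint angles; "qvel": joint speeds; "tau": joint torques, N m; "tcp_pos": TCP position; "orientation": TCP orientation; "contact_force": force on the tool from outside, world axes, zero at the start; "moment": the same for the moment, N m; "grip_width": finger opening in m.
Only numpy, scipy, OpenCV 4.12 (cv2) and the standard library are available. Lean on these libraries where they do the work, as an engineer would, in place of code of your own. Each camera call takes 0.05 s, during which the arm holds its last target.

## Working session

There is one attempt and no reset: what is moved stays moved. The work goes in short steps, Python scripts to look and compute and a tool call to move; the robot and the scene stay as the last step left them, time stands still between calls to the robot, and variables do not carry over. Pictures are saved under pics/ and viewed, and the job is handed in when it is done.

Besides the shell and the picture viewer there is one more tool, called after "Call:" as a command line: name --argument value ..., lists and objects as JSON in quotes. step_arm: Moves the arm, as the interface text tells. Its arguments: {"type":"object","properties":{"xyz":{"type":"array"},"rotation":{"type":"array"},"grip":{"type":"number"},"force":{"type":"number"}},"required":["xyz","rotation"]}

```bash
ls; mkdir -p pics; python3 - <<'E'
from bench import r
import cv2,numpy as np
o=r.get_obs()
for k,v in o.items(): print(k,np.round(v,4))
for n in("side","top"):
    f=r.grab_frame(n)
    cv2.imwrite(f"pics/{n}0.png",f["pixels"][:,:,::-1])
    print(n,{k:np.round(v,4).tolist() for k,v in f.items() if k!="pixels"})
E
```

```text
pics
clock 0.0
joints [ 1.1479  0.4778  0.0223  1.5565 -0.0115  1.1093 -0.0831]
qvel [ 0.0002 -0.0003  0.0014 -0.0002  0.0002 -0.0003  0.001 ]
tau [-5.00000e-04 -5.96438e+01  1.60770e+00 -2.81189e+01  1.25000e-02
  9.50000e-03  0.00000e+00]
tcp_pos [ 0.2089 -0.6416  0.4037]
orientation [-1.3409  0.9754 -0.9728]
contact_force [-0.3922  0.3334 -0.6656]
moment [ 0.0067 -0.0342  0.0214]
grip_width 0.0857
side {'fx': 481.3496, 'fy': 481.3496, 'cx': 255.6856, 'cy': 195.5483, 'dist_coeffs': [-0.0421, 0.0, 0.0, 0.0, 0.0], 'position': [0.4176, 1.1169, 1.2195], 'attitude': [-0.1661, 2.8977, -1.1397]}
top {'fx': 476.3026, 'fy': 476.3026, 'cx': 250.2607, 'cy': 195.8611, 'dist_coeffs': [-0.109, 0.0, 0.0, 0.0, 0.0], 'position': [0.314, 0.0389, 1.7698], 'attitude': [-2.1344, 2.1749, -0.1298]}
```

View pics/side0.png

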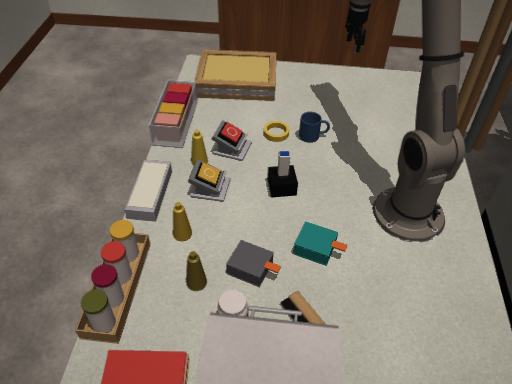

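View pics/top0.png

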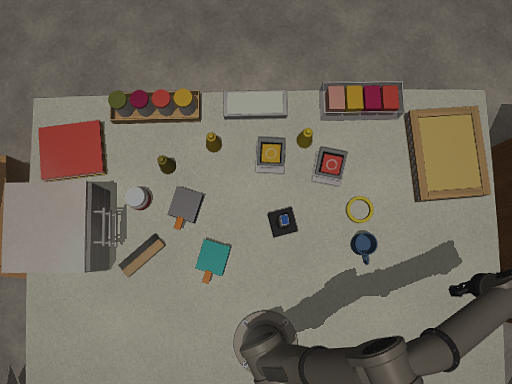

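```bash
python3 - <<'E'
from bench import r
from scipy.spatial.transform import Rotation as R
import numpy as np
print(R.from_rotvec(r.get_obs()["orientation"]).as_matrix().round(3))
print(R.from_rotvec([-2.1344, 2.1749, -0.1298]).as_matrix().round(3))
import cv2
for n in("side","top"):
    f=cv2.imread(f"pics/{n}0.png"); cv2.imwrite(f"pics/{n}0c.png",cv2.resize(f[90:384] if n=="top" else f[80:384],None,fx=1.56,fy=1.56,interpolation=2))
E
```

```text
[[ 0.31  -0.001  0.951]
 [-0.951  0.002  0.31 ]
 [-0.002 -1.    -0.   ]]
[[-0.018 -0.992  0.125]
 [-1.     0.019  0.003]
 [-0.006 -0.125 -0.992]]
```

```bash
python3 - <<'E'
import cv2
f=cv2.imread("pics/top0.png"); cv2.imwrite("pics/t0a.png",cv2.resize(f[115:285,110:390],None,fx=2.85,fy=2.85,interpolation=2))
f=cv2.imread("pics/side0.png"); cv2.imwrite("pics/s0a.png",cv2.resize(f[100:320,160:360],None,fx=2.7,fy=2.7,interpolation=2))
E
```

```text
(no output)
```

View pics/t0a.png

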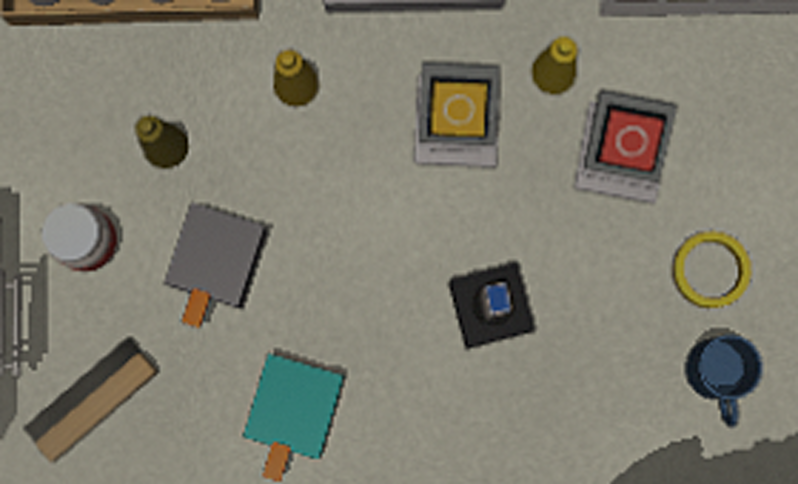

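View pics/s0a.png

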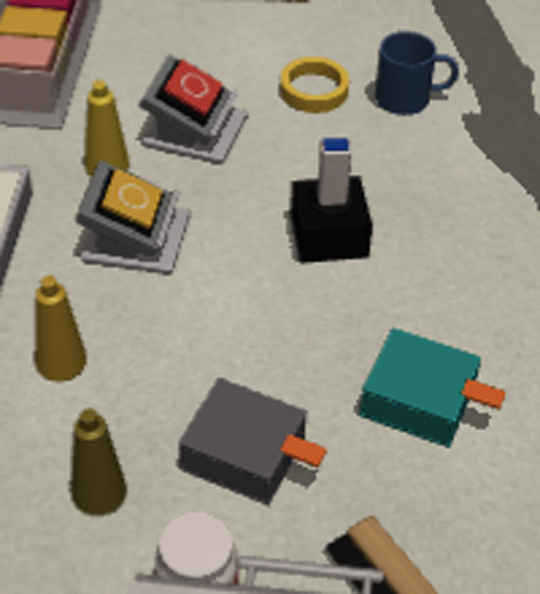

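```bash
cat > h.py <<'E'
import cv2,numpy as np
from scipy.spatial.transform import Rotation as R
def K(f): return np.array([[f["fx"],0,f["cx"]],[0,f["fy"],f["cy"]],[0,0,1]])
def rays(f,px):
    u=cv2.undistortPoints(np.array(px,float).reshape(-1,1,2),K(f),np.array(f["dist_coeffs"])).reshape(-1,2)
    d=np.c_[u,np.ones(len(u))]@R.from_rotvec(f["attitude"]).as_matrix().T
    return np.array(f["position"]),d/np.linalg.norm(d,axis=1)[:,None]
def onplane(f,px,z):
    p,d=rays(f,px); return p+d*((z-p[2])/d[:,2])[:,None]
def tri(f,px,g,qx):
    p,d=rays(f,px);q,e=rays(g,qx);out=[]
    for a,b in zip(d,e):
        s=np.linalg.lstsq(np.c_[a,-b],q-p,rcond=None)[0]
        x,y=p+s[0]*a,q+s[1]*b; out.append(np.r_[(x+y)/2,np.linalg.norm(x-y)])
    return np.array(out)
def proj(f,P):
    Rw=R.from_rotvec(f["attitude"]).as_matrix().T
    return cv2.projectPoints((np.array(P,float).reshape(-1,3)-f["position"])@Rw.T,np.zeros(3),np.zeros(3),K(f),np.array(f["dist_coeffs"]))[0].reshape(-1,2)
def hsv(f): return cv2.cvtColor(np.ascontiguousarray(f["pixels"]),cv2.COLOR_RGB2HSV)
def mask(f,lo,hi,roi):
    h=hsv(f); m=cv2.inRange(h,np.array(lo),np.array(hi)); k=np.zeros_like(m); x0,y0,x1,y1=roi; k[y0:y1,x0:x1]=m[y0:y1,x0:x1]; return k
def big(m):
    c=max(cv2.findContours(m,cv2.RETR_EXTERNAL,cv2.CHAIN_APPROX_NONE)[0],key=cv2.contourArea); return c
def cen(c):
    M=cv2.moments(c); return np.array([M["m10"]/M["m00"],M["m01"]/M["m00"]])
def quad(c):
    h=cv2.convexHull(c); return cv2.approxPolyN(h,4,ensure_convex=True).reshape(-1,2).astype(float) if hasattr(cv2,"approxPolyN") else cv2.boxPoints(cv2.minAreaRect(c))
E
python3 - <<'E'
from bench import r
from h import *
T=r.grab_frame("top");S=r.grab_frame("side")
import pickle;pickle.dump((T,S),open("f0.pkl","wb"))
hT,hS=hsv(T),hsv(S)
for n,h,pts in (("T",hT,[(185,205),(179,222),(208,277),(270,147),(330,157),(284,221),(275,215),(195,212),(264,140)]),("S",hS,[(247,258),(272,267),(339,245),(207,168),(230,126),(284,153),(283,185),(284,168)])):
    for p in pts: print(n,p,h[p[1],p[0]])
E
```

```text
T (185, 205) [ 0 10 98]
T (179, 222) [ 14 190 149]
T (208, 277) [ 14 168 152]
T (270, 147) [ 21 207 149]
T (330, 157) [  2 166 146]
T (284, 221) [108 178 116]
T (275, 215) [ 0  0 37]
T (195, 212) [174  12 104]
T (264, 140) [30  5 96]
S (247, 258) [173  12  85]
S (272, 267) [  9 203 197]
S (339, 245) [  9 203 196]
S (207, 168) [ 19  84 194]
S (230, 126) [  2 185 172]
S (284, 153) [111 207 122]
S (283, 185) [120  43   6]
S (284, 168) [  9  32 111]
```

```bash
cat > m.py <<'E'
from h import *
import pickle;T,S=pickle.load(open("f0.pkl","rb"))
def sortc(q,f):
    w=onplane(f,q,0.06)[:,:2]; c=w.mean(0); a=np.arctan2(*(w-c).T[::-1]); return q[np.argsort(a)]
def pair(name,lo,hi,rT,rS,lo2=None,hi2=None,quadz=None):
    a=big(mask(T,lo,hi,rT)); b=big(mask(S,lo2 or lo,hi2 or hi,rS))
    ca,cb=cen(a),cen(b); print(name,"px",ca.round(1),cb.round(1),"area",cv2.contourArea(a),cv2.contourArea(b),"tri",tri(T,[ca],S,[cb])[0].round(4))
    qa,qb=sortc(quad(a),T),sortc(quad(b),S)
    # match roll
    best=min(range(4),key=lambda k:tri(T,qa,S,np.roll(qb,k,0))[:,3].sum())
    q=tri(T,qa,S,np.roll(qb,best,0)); print(q.round(4)); 
    n=np.linalg.svd(q[:,:3]-q[:,:3].mean(0))[2][2]; n*=np.sign(n[2]); print(" centre",q[:,:3].mean(0).round(4),"n",n.round(3),"tilt",np.degrees(np.arccos(n[2])).round(1),"yaw",np.degrees(np.arctan2(n[1],n[0])).round(1),"sides",np.linalg.norm(q[:,:3]-np.roll(q[:,:3],1,0),axis=1).round(3))
    return qa,qb
pair("tab",[5,130,100],[20,255,255],(165,212,190,235),(260,255,285,275))
pair("ochre",[15,60,70],[30,255,255],(255,135,288,172),(192,155,228,190))
pair("coral",[0,80,90],[8,255,255],(312,145,350,180),(212,118,250,148))
pair("cover",[0,0,85],[180,30,118],(165,180,207,225),(220,235,280,275),[0,0,75],[180,40,105])
pair("blue",[100,120,60],[125,255,255],(270,210,300,235),(270,145,300,160))
pair("dock",[0,0,0],[180,255,55],(262,200,305,245),(265,165,300,188))
E
python3 m.py
```

```text
tab px [178.3 222.4] [271.9 266.4] area 61.0 98.0 tri [0.4376 0.3078 0.0475 0.0009]
[[0.4124 0.3051 0.0501 0.0033]
 [0.455  0.2901 0.0512 0.0027]
 [0.4623 0.3127 0.0467 0.0012]
 [0.4213 0.3248 0.041  0.0016]]
 centre [0.4377 0.3082 0.0473] n [0.021 0.296 0.955] tilt 17.2 yaw 86.0 sides [0.023 0.045 0.024 0.043]
ochre px [270.5 152.9] [206.4 169.2] area 317.0 373.5 tri [ 0.6851 -0.0313  0.0859  0.0095]
[[ 0.6512 -0.0629  0.0532  0.0031]
 [ 0.7002 -0.0679  0.1188  0.0087]
 [ 0.7161  0.0021  0.1725  0.0447]
 [ 0.6728  0.0054 -0.0212  0.0079]]
 centre [ 0.6851 -0.0308  0.0808] n [-0.913  0.308  0.267] tilt 74.5 yaw 161.4 sides [0.103 0.082 0.09  0.199]
coral px [331.2 163.8] [231.2 131.6] area 304.0 213.5 tri [ 0.6376 -0.2506  0.0765  0.0012]
[[ 0.6013 -0.2765  0.0621  0.0027]
 [ 0.6603 -0.2879  0.0938  0.0024]
 [ 0.6751 -0.2244  0.0875  0.002 ]
 [ 0.6163 -0.2112  0.0614  0.0024]]
 centre [ 0.6383 -0.25    0.0762] n [-0.412  0.144  0.9  ] tilt 25.9 yaw 160.7 sides [0.067 0.068 0.066 0.066]
cover px [184.7 203.3] [249.3 257.8] area 744.5 901.5 tri [0.5071 0.2846 0.0465 0.0013]
[[4.386e-01
[... 294 characters left out ...]
153.3] area 35.5 26.5 tri [ 0.434  -0.0697  0.1541  0.0009]
[[ 4.214e-01 -8.200e-02  1.546e-01  3.000e-04]
 [ 4.466e-01 -7.940e-02  1.537e-01  2.100e-03]
 [ 4.493e-01 -5.520e-02  1.585e-01  6.400e-03]
 [ 4.210e-01 -6.150e-02  1.554e-01  1.900e-03]]
 centre [ 0.4346 -0.0695  0.1555] n [-0.023 -0.129  0.991] tilt 7.5 yaw -99.9 sides [0.021 0.025 0.025 0.029]
dock px [281.9 221.6] [281.3 178.6] area 574.5 444.0 tri [ 0.4354 -0.0689  0.0363  0.001 ]
[[ 0.4009 -0.1214  0.0516  0.0033]
 [ 0.486  -0.102   0.0546  0.    ]
 [ 0.4758 -0.0153  0.0421  0.0176]
 [ 0.378  -0.0348  0.0373  0.0033]]
 centre [ 0.4352 -0.0684  0.0464] n [-0.072  0.139  0.988] tilt 9.0 yaw 117.4 sides [0.091 0.087 0.088 0.1  ]
```

```bash
cat > m2.py <<'E'
from m import *
print("=====")
def rect(f,m,z): 
    c=big(m); w=onplane(f,c.reshape(-1,2),z)[:,:2]; (x,y),s,a=cv2.minAreaRect((w*1000).astype(np.float32)); return np.round([x,y],1),np.round(s,1),round(a,1)
print("cover",rect(T,mask(T,[0,0,85],[180,30,118],(165,180,207,225)),.052), rect(S,mask(S,[0,0,75],[180,40,105],(220,235,280,275)),.052))
print("tab",rect(T,mask(T,[5,130,100],[20,255,255],(165,212,190,235)),.054),rect(S,mask(S,[5,130,100],[20,255,255],(260,255,285,275)),.054))
for z in(.06,): print("dock",rect(T,mask(T,[0,0,0],[180,255,55],(262,200,305,245)),z))
print("blue",rect(T,mask(T,[100,120,60],[125,255,255],(270,210,300,235)),.159),rect(S,mask(S,[100,120,60],[125,255,255],(270,145,300,160)),.159))
def sq(name,lo,hi,roi,f):
    q=sortc(quad(big(mask(f,lo,hi,roi))),f)
    for z1,z2 in((.064,.092),):
        w=onplane(f,q,.078); i=np.argsort(w[:,0]); 
        fr=onplane(f,q[i[:2]],z1); bk=onplane(f,q[i[2:]],z2)
        fr=fr[np.argsort(fr[:,1])];bk=bk[np.argsort(bk[:,1])]
        g=lambda v:np.degrees(np.arctan2(-v[0],v[1])).round(1)
        print(name,q.tolist(),"centre",(fr.mean(0)/2+bk.mean(0)/2).round(4),"yaw front/back",g(fr[1]-fr[0]),g(bk[1]-bk[0]),"axis",np.degrees(np.arctan2(*(bk.mean(0)-fr.mean(0))[1::-1])).round(1))
sq("ochreT",[15,100,90],[30,255,255],(255,135,288,172),T)
sq("ochreS",[15,60,150],[30,255,255],(192,155,224,190),S)
sq("coralT",[0,80,90],[8,255,255],(312,145,350,180),T)
sq("coralS",[0,80,90],[8,255,255],(212,118,250,148),S)
E
python3 m2.py | sed -n '/=====/,$p'
python3 - <<'E'
import pickle,cv2,numpy as np
T,S=pickle.load(open("f0.pkl","rb"))
a=cv2.resize(T["pixels"][125:195,245:365,::-1],None,fx=6.4,fy=6.4,interpolation=0)
cv2.imwrite("pics/ea.png",a)
b=cv2.resize(S["pixels"][110:210,180:300,::-1],None,fx=5.8,fy=5.8,interpolation=0)
cv2.imwrite("pics/eb.png",b)
E
```

```text
=====
cover (array([507.3, 283.6]), array([ 99. , 116.6]), 71.6) (array([507.8, 295.7]), array([115.4, 107.2]), 71.3)
tab (array([437.6, 306.7]), array([22. , 43.5]), 71.3) (array([437.4, 312.1]), array([25.6, 45.7]), 70.9)
dock (array([433.4, -67.6]), array([89.8, 89.8]), 13.0)
blue (array([435.1, -69.9]), array([28.6, 20. ]), 9.8) (array([433.7, -65.5]), array([26.9, 19.5]), 7.3)
ochreT [[279.0, 162.0], [280.0, 144.0], [262.0, 144.0], [262.0, 162.0]] centre [ 0.6814 -0.0325  0.078 ] yaw front/back -1.1 -1.1 axis -2.2
ochreS [[219.0, 170.0], [203.0, 162.0], [198.0, 175.0], [215.0, 183.0]] centre [ 0.681 -0.026  0.078] yaw front/back -3.0 -4.5 axis -3.3
coralT [[338.0, 174.0], [342.0, 157.0], [324.0, 153.0], [320.0, 171.0]] centre [ 0.6379 -0.2497  0.078 ] yaw front/back -10.6 -13.7 axis -12.0
coralS [[242.0, 131.0], [226.0, 121.0], [220.0, 133.0], [235.0, 142.0]] centre [ 0.638  -0.2479  0.078 ] yaw front/back -14.9 -8.9 axis -12.8
```

View pics/ea.png

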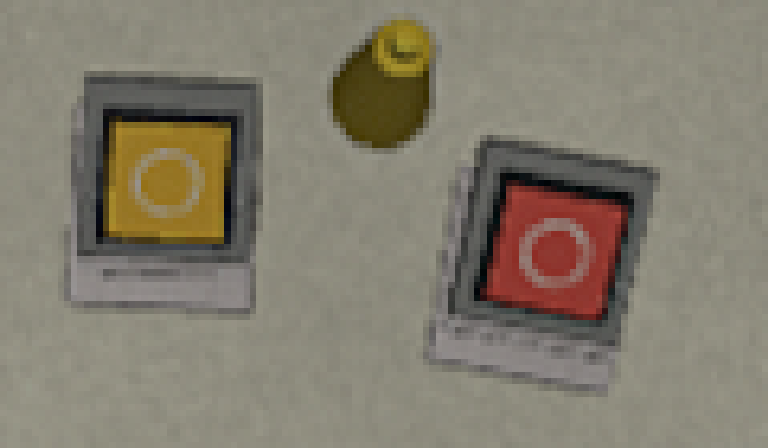

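View pics/eb.png

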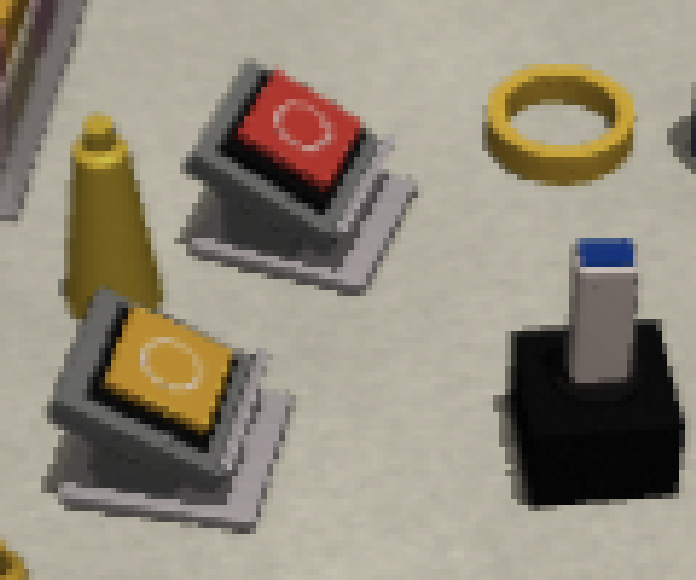

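```bash
cat > st.py <<'E'
import numpy as np
from scipy.spatial.transform import Rotation as R
def Rt(yaw,tilt=0):
    """tool z horizontal at yaw(deg) ; tool y = -n ; n leaning by tilt deg to -yaw dir"""
    y,t=np.radians(yaw),np.radians(tilt); u=np.array([np.cos(y),np.sin(y),0]); k=np.array([0,0,1.])
    n=-np.sin(t)*u+np.cos(t)*k; Y=-n; Z=np.cos(t)*u+np.sin(t)*k; X=np.cross(Y,Z)
    return np.c_[X,Y,Z]
def go(r,p,Rg=None,quiet=False):
    o=r.get_obs(); R0=R.from_rotvec(o["orientation"]).as_matrix(); d=R0.T@(np.array(p)-o["tcp_pos"])/0.3
    rv=np.zeros(3) if Rg is None else R.from_matrix(R0.T@Rg).as_rotvec()/(np.pi/2)
    print("xyz",d.round(4).tolist(),"rot",rv.round(4).tolist(),"| dist mm",(np.linalg.norm(d)*300).round(1),"deg",(np.linalg.norm(rv)*90).round(1))
def show(r):
    o=r.get_obs(); R0=R.from_rotvec(o["orientation"]).as_matrix()
    print("t",round(o["clock"],2),"tcp",np.round(o["tcp_pos"],4),"y",R0[:,1].round(3),"z",R0[:,2].round(3),"F",np.round(o["contact_force"],2),"w",round(o["grip_width"],4),"q",np.round(o["joints"],2))
E
python3 - <<'E'
from bench import r
from st import *
from h import *
import pickle;T,S=pickle.load(open("f0.pkl","rb"))
print(tri(T,[(270.6,153.25),(331.4,164.0)],S,[(209.0,172.1),(231.6,131.05)]).round(4))
print(onplane(T,[(270.6,153.25),(331.4,164.0)],.078).round(4))
show(r); go(r,(0.46,-0.36,0.40),Rt(-5)); 
E
```

```text
[[ 6.817e-01 -3.210e-02  7.350e-02  1.000e-04]
 [ 6.362e-01 -2.510e-01  7.890e-02  1.500e-03]]
[[ 0.6807 -0.0319  0.078 ]
 [ 0.6371 -0.2512  0.078 ]]
t 0.2 tcp [ 0.2089 -0.6417  0.4041] y [-0.     0.001 -1.   ] z [ 0.951  0.31  -0.   ] F [-0.18  0.23 -0.38] w 0.0849 q [ 1.15  0.48  0.02  1.56 -0.01  1.11 -0.08]
xyz [-0.6338, 0.0142, 1.0865] rot [0.0002, 0.2559, -0.0007] | dist mm 377.4 deg 23.0
```

Call:
step_arm --xyz '[[-0.3,0,0.5],[-0.6,0.0,1.0],[-0.6,0.0,1.0],[-0.6,0.0,1.0],[-0.6,0.0,1.0],[-0.6,0.0,1.0],[-0.6,0.0,1.0]]' --rotation '[[0,0.1,0],[0,0.25,0],[0,0.25,0],[0,0.25,0],[0,0.25,0],[0,0.25,0],[0,0.25,0]]'

```text
clock: 1.08
tcp_pos: [0.4412, -0.3743, 0.4042]
orientation: [-1.173, 1.262, -1.26]
contact_force: [0.5, -0.4, -0.2]
grip_width: 0.0855
```

```bash
python3 - <<'E'
from bench import r
from st import *
show(r); go(r,(0.52,-0.10,0.40),Rt(-18.4)); 
E
```

```text
t 1.07 tcp [ 0.4412 -0.3743  0.4042] y [ 0.001  0.002 -1.   ] z [ 0.997 -0.071  0.   ] F [ 0.52 -0.43 -0.23] w 0.0855 q [ 0.61  0.32 -0.02  1.79  0.01  1.03 -1.05]
xyz [-0.9306, 0.0164, 0.1973] rot [-0.0, 0.1593, -0.0016] | dist mm 285.4 deg 14.3
```

Call:
step_arm --xyz '[[-0.93,0.0,0.2],[-0.93,0.0,0.2],[-0.93,0.0,0.2],[-0.93,0.0,0.2],[-0.93,0.0,0.2],[-0.93,0.0,0.2]]' --rotation '[[0,0.16,0],[0,0.16,0],[0,0.16,0],[0,0.16,0],[0,0.16,0],[0,0.16,0]]'

```text
clock: 1.82
tcp_pos: [0.5214, -0.0975, 0.4049]
orientation: [-1.039, 1.44, -1.436]
contact_force: [0.1, -0.8, -0.1]
grip_width: 0.0855
```

```bash
python3 - <<'E'
from bench import r
from st import *
show(r); go(r,(0.50,0.15,0.38),Rt(-18.4)); 
E
```

```text
t 1.82 tcp [ 0.5214 -0.0975  0.4049] y [ 0.001  0.003 -1.   ] z [ 0.95  -0.312 -0.   ] F [ 0.11 -0.77 -0.09] w 0.0855 q [ 0.18  0.25 -0.13  1.89  0.03  1.   -1.85]
xyz [-0.7612, 0.0859, -0.325] rot [0.0002, 0.0026, -0.0023] | dist mm 249.6 deg 0.3
```

Call:
step_arm --xyz '[[-0.76,0.08,-0.32],[-0.76,0.08,-0.32],[-0.76,0.08,-0.32],[-0.76,0.08,-0.32],[-0.76,0.08,-0.32],[-0.76,0.08,-0.32]]' --rotation '[[0,0,0],[0,0,0],[0,0,0],[0,0,0],[0,0,0],[0,0,0]]'

```text
clock: 2.58
tcp_pos: [0.5018, 0.1472, 0.3815]
orientation: [-1.039, 1.441, -1.439]
contact_force: [0.7, 0.3, -0.7]
grip_width: 0.0855
```

```bash
python3 - <<'E'
from bench import r
from st import *
show(r); go(r,(0.43,0.31,0.30),Rt(-18.4)); 
E
```

```text
t 2.58 tcp [0.5018 0.1472 0.3815] y [ 0.001  0.002 -1.   ] z [ 0.949 -0.314 -0.   ] F [ 0.65  0.27 -0.69] w 0.0855 q [-0.17  0.27 -0.28  1.93  0.09  0.96 -2.38]
xyz [-0.4396, 0.2728, -0.3977] rot [0.0001, 0.0012, -0.0014] | dist mm 195.8 deg 0.2
```

Call:
step_arm --xyz '[[-0.44,0.27,-0.4],[-0.44,0.27,-0.4],[-0.44,0.27,-0.4],[-0.44,0.27,-0.4],[-0.44,0.27,-0.4],[-0.44,0.27,-0.4]]' --rotation '[[0,0,0],[0,0,0],[0,0,0],[0,0,0],[0,0,0],[0,0,0]]'

```text
clock: 3.32
tcp_pos: [0.4312, 0.3079, 0.3014]
orientation: [-1.036, 1.443, -1.443]
contact_force: [-0.9, 0.1, -0.8]
grip_width: 0.0855
```

```bash
python3 - <<'E'
from bench import r
from st import *
import cv2
show(r); go(r,(0.43,0.31,0.205),Rt(-18.4)); 
f=r.grab_frame("side")["pixels"]; cv2.imwrite("pics/s1.png",cv2.resize(f[200:340,180:360,::-1],None,fx=4,fy=4,interpolation=2))
f=r.grab_frame("top")["pixels"]; cv2.imwrite("pics/t1.png",cv2.resize(f[150:290,110:290,::-1],None,fx=4,fy=4,interpolation=2))
E
```

```text
t 3.33 tcp [0.4312 0.3079 0.3014] y [ 0.002  0.001 -1.   ] z [ 0.948 -0.318  0.001] F [-0.93  0.06 -0.76] w 0.0855 q [-0.47  0.39 -0.33  1.98  0.18  0.8  -2.79]
xyz [-0.0047, 0.3212, -0.0065] rot [-0.0009, -0.0017, -0.0012] | dist mm 96.4 deg 0.2
```

View pics/s1.png

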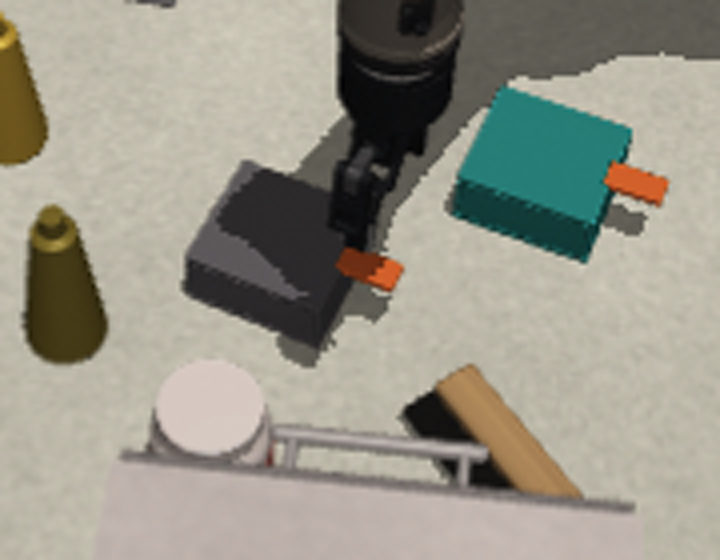

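View pics/t1.png

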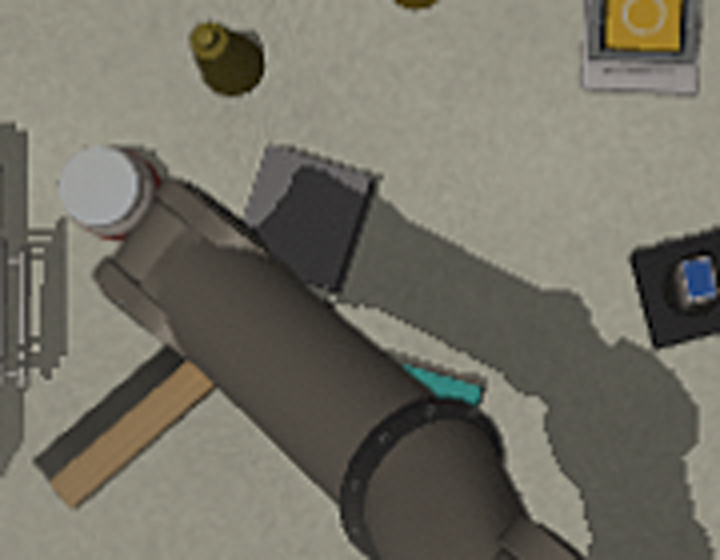

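```bash
python3 - <<'E'
from h import *
import pickle;T,S=pickle.load(open("f0.pkl","rb"))
print(onplane(T,[(165,241),(156,234)],.03).round(3), onplane(T,[(138,198)],.095).round(3))
E
```

```text
[[0.372 0.36  0.03 ]
 [0.398 0.393 0.03 ]] [[0.524 0.445 0.095]]
```

Call:
step_arm --xyz '[[-0.01,0.16,-0.005],[-0.01,0.32,-0.005],[-0.01,0.32,-0.005],[-0.01,0.32,-0.005]]' --rotation '[[0,0,0],[0,0,0],[0,0,0],[0,0,0]]'

```text
clock: 3.92
tcp_pos: [0.4313, 0.3121, 0.2069]
orientation: [-1.034, 1.443, -1.442]
contact_force: [0.3, -0.2, 0.8]
grip_width: 0.0852
```

Call:
step_arm --xyz '[[0,0,0],[0,0,0],[0,0,0],[0,0,0],[0,0,0],[0,0,0]]' --rotation '[[0,0,0],[0,0,0],[0,0,0],[0,0,0],[0,0,0],[0,0,0]]' --grip 0.95 --force 25

```text
clock: 4.68
tcp_pos: [0.4308, 0.3095, 0.2072]
orientation: [-1.039, 1.442, -1.448]
contact_force: [-3.3, -9.5, 12.8]
grip_width: 0.0234
```

```bash
python3 - <<'E'
from bench import r
from st import *
import cv2
show(r)
f=r.grab_frame("side")["pixels"]; cv2.imwrite("pics/s2.png",cv2.resize(f[200:300,200:320,::-1],None,fx=5,fy=5,interpolation=2))
E
```

```text
t 4.67 tcp [0.4308 0.3095 0.2072] y [ 0.001 -0.003 -1.   ] z [ 0.948 -0.32   0.002] F [-3.33 -9.49 12.82] w 0.0234 q [-0.52  0.54 -0.28  2.03  0.26  0.61 -2.87]
```

View pics/s2.png

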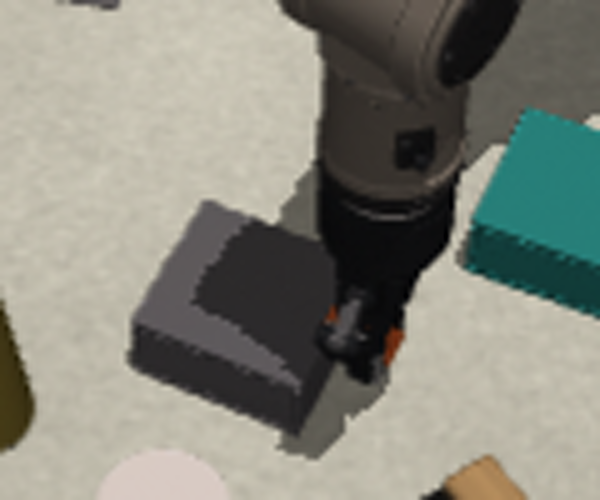

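Call:
step_arm --xyz '[[0,-0.024,0.001],[0,-0.048,0.004],[0,-0.072,0.008],[0,-0.096,0.012],[0,-0.119,0.019],[0,-0.142,0.026],[0,-0.142,0.026]]' --rotation '[[0,0,0],[0,0,0],[0,0,0],[0,0,0],[0,0,0],[0,0,0],[0,0,0]]'

```text
clock: 5.6
tcp_pos: [0.4384, 0.3068, 0.2503]
orientation: [-1.038, 1.442, -1.449]
contact_force: [1.7, -3.6, -1.6]
grip_width: 0.0233
```

```bash
python3 - <<'E'
from bench import r
from st import *
import cv2
show(r)
f=r.grab_frame("side")["pixels"]; cv2.imwrite("pics/s3.png",cv2.resize(f[200:300,200:320,::-1],None,fx=5,fy=5,interpolation=2))
E
```

```text
t 5.6 tcp [0.4384 0.3068 0.2503] y [ 0.001 -0.004 -1.   ] z [ 0.947 -0.32   0.002] F [ 1.73 -3.63 -1.61] w 0.0233 q [-0.48  0.47 -0.31  2.    0.22  0.7  -2.82]
```

View pics/s3.png

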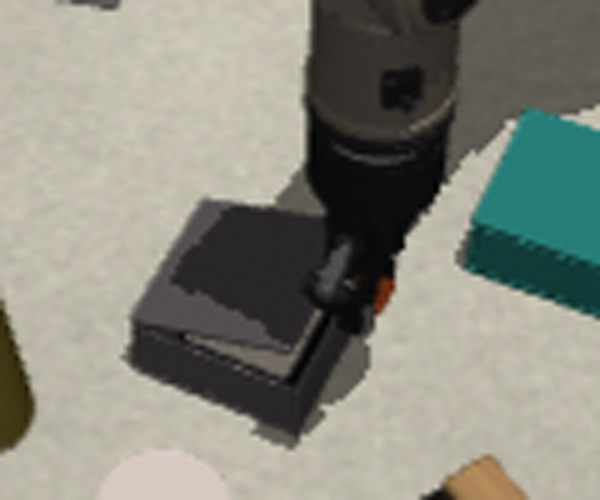

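Call:
step_arm --xyz '[[0,-0.052,0.022],[0,-0.102,0.05],[0,-0.154,0.089],[0,-0.2,0.135],[0,-0.239,0.186],[0,-0.271,0.242],[0,-0.295,0.302],[0,-0.311,0.366],[0,-0.318,0.429],[0,-0.318,0.429]]' --rotation '[[0,0,0],[0,0,0],[0,0,0],[0,0,0],[0,0,0],[0,0,0],[0,0,0],[0,0,0],[0,0,0],[0,0,0]]'

```text
clock: 6.9
tcp_pos: [0.5619, 0.265, 0.3456]
orientation: [-1.036, 1.443, -1.451]
contact_force: [-1.0, -4.3, -3.8]
grip_width: 0.0238
```

```bash
python3 - <<'E'
from bench import r
from st import *
import cv2
show(r)
f=r.grab_frame("side")["pixels"]; cv2.imwrite("pics/s4.png",cv2.resize(f[180:300,200:320,::-1],None,fx=4.5,fy=4.5,interpolation=2))
E
```

```text
t 6.9 tcp [0.5619 0.265  0.3456] y [ 0.002 -0.004 -1.   ] z [ 0.947 -0.322  0.003] F [-1.02 -4.27 -3.83] w 0.0238 q [-0.32  0.47 -0.29  1.73  0.16  0.97 -2.58]
```

View pics/s4.png

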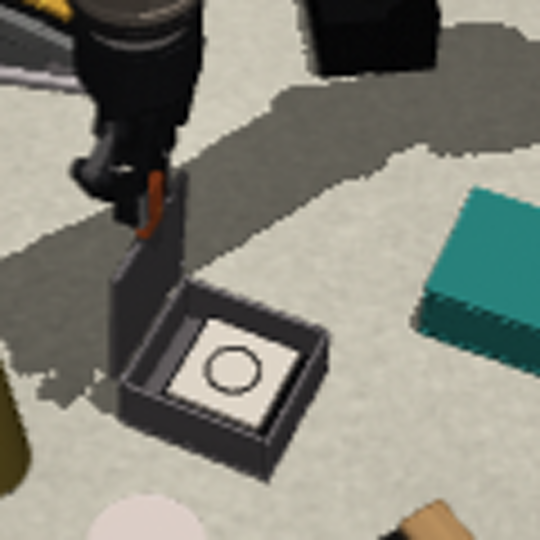

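Call:
step_arm --xyz '[[0,0.001,0.03],[0,0.004,0.065],[0,0.007,0.1],[0,0.007,0.1]]' --rotation '[[0,0,0],[0,0,0],[0,0,0],[0,0,0]]'

```text
clock: 7.45
tcp_pos: [0.5892, 0.2559, 0.3432]
orientation: [-1.038, 1.442, -1.45]
contact_force: [-3.1, -2.4, -5.4]
grip_width: 0.0232
```

Call:
step_arm --xyz '[[0,0,0],[0,0,0],[0,0,0],[0,0,0]]' --rotation '[[0,0,0],[0,0,0],[0,0,0],[0,0,0]]' --grip 0

```text
clock: 7.95
tcp_pos: [0.5893, 0.2561, 0.3438]
orientation: [-1.037, 1.442, -1.449]
contact_force: [0.3, 0.1, 0.2]
grip_width: 0.0856
```

Call:
step_arm --xyz '[[0,-0.15,0],[0,-0.3,0],[0,-0.3,0]]' --rotation '[[0,0,0],[0,0,0],[0,0,0]]'

```text
clock: 8.32
tcp_pos: [0.5899, 0.2572, 0.4384]
orientation: [-1.028, 1.439, -1.449]
contact_force: [-0.8, 0.1, 0.1]
grip_width: 0.0853
```

```bash
python3 - <<'E'
from bench import r
from st import *
from h import *
import cv2,pickle
show(r)
S=r.grab_frame("side");pickle.dump(S,open("s5.pkl","wb"))
f=S["pixels"]; cv2.imwrite("pics/s5.png",cv2.resize(f[180:300,200:320,::-1],None,fx=4.5,fy=4.5,interpolation=2))
go(r,(0.50,0.05,0.44),Rt(-5))
E
```

```text
t 8.32 tcp [0.5899 0.2572 0.4384] y [ 0.01  0.   -1.  ] z [ 0.947 -0.321  0.009] F [-0.77  0.12  0.05] w 0.0853 q [-0.29  0.41 -0.3   1.58  0.13  1.15 -2.51]
xyz [0.7486, -0.0145, -0.0611] rot [-0.0039, -0.1523, 0.0004] | dist mm 225.4 deg 13.7
```

View pics/s5.png

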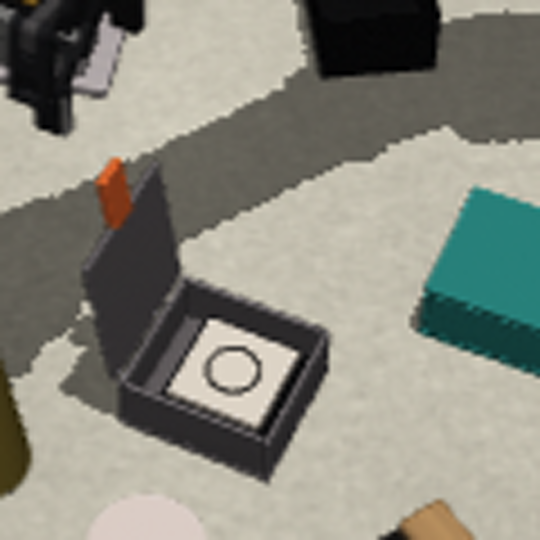

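Call:
step_arm --xyz '[[0.25,0,-0.02],[0.5,0,-0.04],[0.75,0,-0.06],[0.75,0,-0.06],[0.75,0,-0.06]]' --rotation '[[0,-0.1,0],[0,-0.2,0],[0,-0.29,0],[0,-0.29,0],[0,-0.29,0]]'

```text
clock: 9.0
tcp_pos: [0.499, 0.046, 0.4345]
orientation: [-1.265, 1.114, -1.122]
contact_force: [-0.1, 0.8, 0.7]
grip_width: 0.0855
```

```bash
python3 - <<'E'
from bench import r
from st import *
from h import *
import cv2,pickle
show(r)
T=r.grab_frame("top");S=r.grab_frame("side")
cv2.imwrite("pics/t6.png",cv2.resize(T["pixels"][150:280,140:320,::-1],None,fx=4.4,fy=4.4,interpolation=2))
for f,roi in((T,(160,180,215,235)),(S,(225,240,290,285))):
    m=mask(f,[0,0,130 if f is T else 180],[180,40,255],roi)
    c=big(m);print(cen(c),cv2.contourArea(c))
go(r,(0.434,-0.069,0.36),Rt(9))
pickle.dump((T,S),open("f6.pkl","wb"))
E
```

```text
t 9.0 tcp [0.499  0.046  0.4345] y [ 0.004 -0.004 -1.   ] z [0.992 0.123 0.003] F [-0.12  0.85  0.74] w 0.0855 q [ 0.07  0.18 -0.33  1.91  0.07  1.06 -1.73]
[186.28593133 212.59910868] 1645.5
[276.27403278 260.32589965] 986.5
xyz [0.3634, 0.2496, -0.2703] rot [-0.003, -0.0181, 0.0015] | dist mm 155.1 deg 1.7
```

View pics/t6.png

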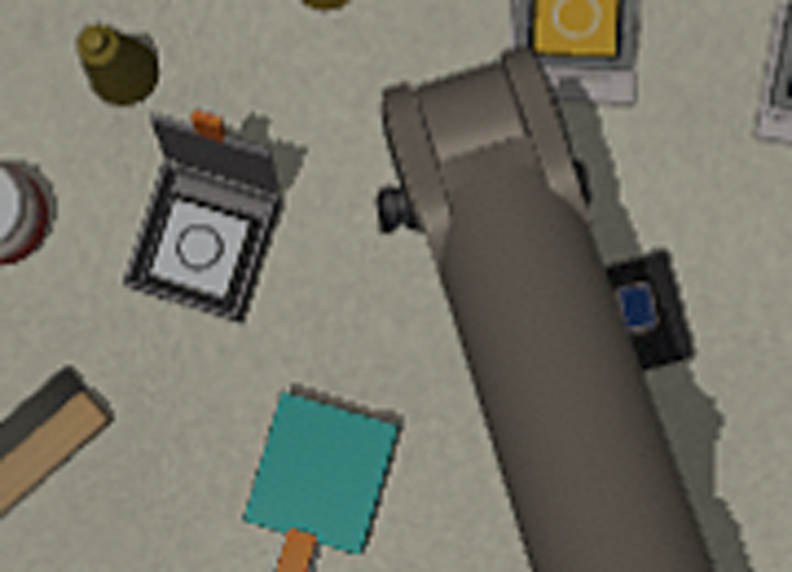

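Call:
step_arm --xyz '[[0.18,0.05,-0.13],[0.36,0.15,-0.27],[0.36,0.25,-0.27],[0.36,0.25,-0.27],[0.36,0.25,-0.27]]' --rotation '[[0,-0.02,0],[0,-0.02,0],[0,-0.02,0],[0,-0.02,0],[0,-0.02,0]]'

```text
clock: 9.72
tcp_pos: [0.4354, -0.0662, 0.3608]
orientation: [-1.278, 1.083, -1.092]
contact_force: [1.3, 1.1, 0.9]
grip_width: 0.0854
```

```bash
python3 - <<'E'
from bench import r
from st import *
from h import *
import cv2,pickle
show(r)
T,S=pickle.load(open("f6.pkl","rb"))
print(tri(T,[(184.95,205.6)],S,[(251.3,261.5)]).round(4), onplane(T,[(184.95,205.6)],.034).round(4), onplane(S,[(251.3,261.5)],.034).round(4))
go(r,(0.434,-0.0695,0.275),Rt(9))
S=r.grab_frame("side")
cv2.imwrite("pics/s7.png",cv2.resize(S["pixels"][90:210,230:350,::-1],None,fx=4.5,fy=4.5,interpolation=2))
E
```

```text
t 9.72 tcp [ 0.4354 -0.0662  0.3608] y [ 0.006 -0.001 -1.   ] z [0.987 0.162 0.006] F [1.27 1.09 0.87] w 0.0854 q [ 0.24  0.16 -0.26  2.13  0.05  0.86 -1.45]
[[0.5006 0.2859 0.0304 0.0008]] [[0.5006 0.2854 0.034 ]] [[0.5    0.2885 0.034 ]]
xyz [0.0094, 0.2858, -0.0083] rot [-0.004, 0.0037, 0.0012] | dist mm 85.8 deg 0.5
```

View pics/s7.png

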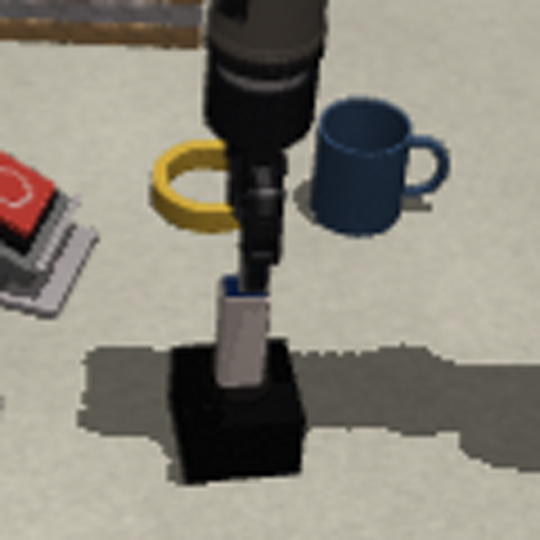

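```bash
python3 - <<'E'
from h import *
import pickle;T,S=pickle.load(open("f6.pkl","rb"))
p=proj(S,[(0.4354-.007,-.0662+.05,.21),(0.434,-.0695,.159),(.434,-.0695,.06)]); print(p,(p-[230,90])*4.5)
E
```

```text
[[285.61303682 151.51294042]
 [284.00169658 152.17935548]
 [282.27453703 173.6600601 ]] [[250.25866567 276.80823191]
 [243.0076346  279.80709965]
 [235.23541665 376.47027047]]
```

Call:
step_arm --xyz '[[0.01,0.15,-0.004],[0.01,0.285,-0.008],[0.01,0.285,-0.008],[0.01,0.285,-0.008]]' --rotation '[[-0.004,0.004,0],[-0.004,0.004,0],[-0.004,0.004,0],[-0.004,0.004,0]]'

```text
clock: 10.28
tcp_pos: [0.4357, -0.069, 0.2773]
orientation: [-1.279, 1.088, -1.095]
contact_force: [-0.4, 0.0, 0.8]
grip_width: 0.0855
```

```bash
python3 - <<'E'
from bench import r
from st import *
show(r);go(r,(0.434,-0.0695,0.275),Rt(9))
E
```

```text
t 10.28 tcp [ 0.4357 -0.069   0.2773] y [ 0.004 -0.002 -1.   ] z [0.988 0.157 0.004] F [-0.43  0.    0.82] w 0.0855 q [ 0.22  0.29 -0.24  2.2   0.12  0.66 -1.51]
xyz [0.0007, 0.0075, -0.0058] rot [-0.0023, 0.0006, 0.0016] | dist mm 2.8 deg 0.3
```

Call:
step_arm --xyz '[[0,0,0],[0,0,0],[0,0,0],[0,0,0],[0,0,0],[0,0,0]]' --rotation '[[0,0,0],[0,0,0],[0,0,0],[0,0,0],[0,0,0],[0,0,0]]' --grip 1 --force 40

```text
clock: 11.02
tcp_pos: [0.4359, -0.0691, 0.2778]
orientation: [-1.278, 1.088, -1.096]
contact_force: [-1.4, -0.5, 7.0]
grip_width: 0.0277
```

```bash
python3 - <<'E'
from bench import r
from st import *
import cv2
show(r)
S=r.grab_frame("side")
cv2.imwrite("pics/s8.png",cv2.resize(S["pixels"][90:210,230:350,::-1],None,fx=4.5,fy=4.5,interpolation=2))
E
```

```text
t 11.03 tcp [ 0.4359 -0.0691  0.2778] y [ 0.004 -0.002 -1.   ] z [0.988 0.157 0.004] F [-1.37 -0.46  6.99] w 0.0277 q [ 0.22  0.29 -0.24  2.2   0.12  0.66 -1.51]
```

View pics/s8.png

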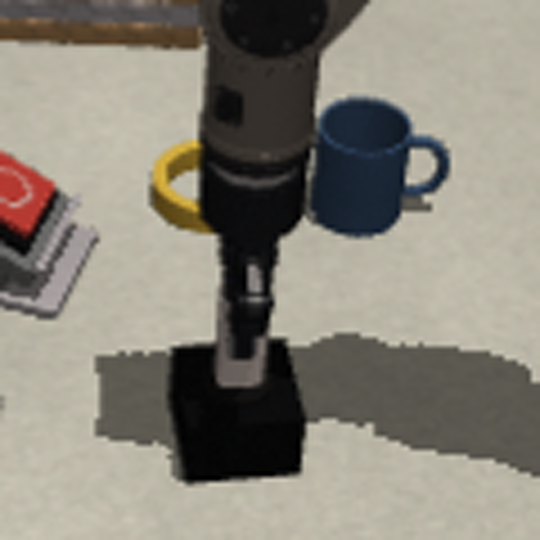

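Call:
step_arm --xyz '[[0,-0.1,0],[0,-0.25,0],[0,-0.4,0],[0,-0.5,0],[0,-0.5,0],[0,-0.5,0]]' --rotation '[[0,0,0],[0,0,0],[0,0,0],[0,0,0],[0,0,0],[0,0,0]]'

```text
clock: 11.82
tcp_pos: [0.4346, -0.0688, 0.4263]
orientation: [-1.28, 1.09, -1.095]
contact_force: [-0.5, 0.1, -3.2]
grip_width: 0.0278
```

```bash
python3 - <<'E'
from bench import r
from st import *
import cv2,pickle
show(r)
S=r.grab_frame("side")
T=r.grab_frame("top")
pickle.dump((T,S),open("f9.pkl","wb"))
cv2.imwrite("pics/s9.png",cv2.resize(S["pixels"][70:210,210:350,::-1],None,fx=4.2,fy=4.2,interpolation=2))
cv2.imwrite("pics/t9.png",cv2.resize(T["pixels"][160:280,210:350,::-1],None,fx=4.2,fy=4.2,interpolation=2))
go(r,(0.50,0.10,0.43),Rt(0)); go(r,(0.50,0.286,0.38),Rt(-10))
E
```

```text
t 11.82 tcp [ 0.4346 -0.0688  0.4263] y [ 0.002 -0.002 -1.   ] z [0.988 0.157 0.002] F [-0.54  0.06 -3.18] w 0.0278 q [ 0.26  0.08 -0.26  2.05  0.02  1.02 -1.42]
xyz [-0.5215, -0.014, 0.3036] rot [-0.0006, 0.1004, 0.0012] | dist mm 181.1 deg 9.0
xyz [-1.1342, 0.1516, 0.4009] rot [-0.0008, 0.2116, 0.0011] | dist mm 363.7 deg 19.0
```

View pics/s9.png

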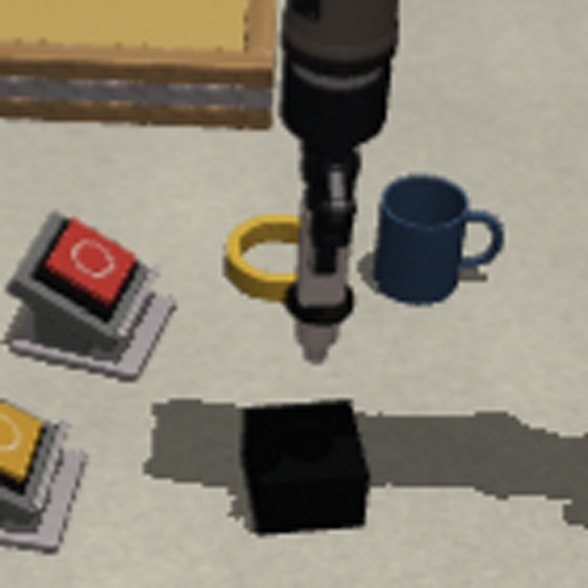

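View pics/t9.png

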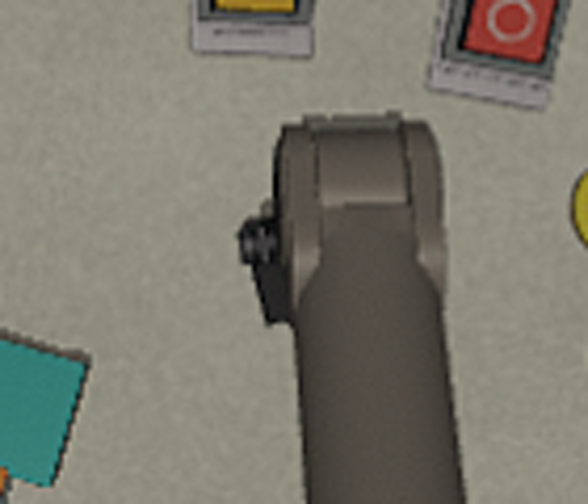

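```bash
python3 - <<'E'
from h import *
import pickle;T,S=pickle.load(open("f9.pkl","rb"))
for x in(.430,.4346,.439): print(x,((proj(S,[(x,-.0693,.1535),(x,-.0693,.1535+.0585)])-[209.5,69.5])*4.2).round(1))
E
```

```text
0.43 [[317.6 353.1]
 [322.3 296.1]]
0.4346 [[311.7 352.6]
 [316.3 295.6]]
0.439 [[306.1 352.1]
 [310.5 295.1]]
```

Call:
step_arm --xyz '[[-0.17,0,0.1],[-0.34,0,0.2],[-0.52,0,0.3],[-0.7,0.02,0.33],[-0.86,0.06,0.36],[-1.0,0.1,0.38],[-1.0,0.1,0.38],[-1.0,0.1,0.38]]' --rotation '[[0,0.05,0],[0,0.1,0],[0,0.15,0],[0,0.2,0],[0,0.21,0],[0,0.21,0],[0,0.21,0],[0,0.21,0]]'

```text
clock: 12.92
tcp_pos: [0.5001, 0.2447, 0.3942]
orientation: [-1.126, 1.334, -1.337]
contact_force: [0.4, -0.4, -2.3]
grip_width: 0.0275
```

```bash
cat >> st.py <<'E'
OFF=np.array([0,.2728,-.0025])
def tipgo(r,tip,Rg):
    go(r,np.array(tip)-Rg@OFF,Rg)
def tip(r):
    o=r.get_obs(); R0=R.from_rotvec(o["orientation"]).as_matrix(); print("tip",(np.array(o["tcp_pos"])+R0@OFF).round(4))
E
python3 - <<'E'
from bench import r
from st import *
show(r);tip(r);tipgo(r,(.5006,.2857,.046),Rt(-10))
E
```

```text
t 12.93 tcp [0.5001 0.2447 0.3942] y [-0.001 -0.003 -1.   ] z [ 0.985 -0.171 -0.   ] F [ 0.45 -0.42 -2.33] w 0.0275 q [-0.22  0.33 -0.43  1.83  0.16  1.02 -2.45]
tip [0.4974 0.2442 0.1214]
xyz [-0.1359, 0.251, -0.0134] rot [0.0002, 0.0016, 0.0022] | dist mm 85.7 deg 0.2
```

Call:
step_arm --xyz '[[-0.136,0.05,-0.013],[-0.136,0.15,-0.013],[-0.136,0.22,-0.013],[-0.136,0.25,-0.013],[-0.136,0.25,-0.013],[-0.136,0.25,-0.013]]' --rotation '[[0,0,0],[0,0,0],[0,0,0],[0,0,0],[0,0,0],[0,0,0]]'

```text
clock: 13.68
tcp_pos: [0.5037, 0.2851, 0.3201]
orientation: [-1.124, 1.334, -1.338]
contact_force: [-0.6, -0.5, -2.3]
grip_width: 0.0274
```

```bash
python3 - <<'E'
from bench import r
from st import *
import cv2
show(r);tip(r);tipgo(r,(.5006,.2857,.036),Rt(-10))
S=r.grab_frame("side")
cv2.imwrite("pics/s10.png",cv2.resize(S["pixels"][190:300,200:320,::-1],None,fx=5,fy=5,interpolation=2))
for i in range(4):
    r.grab_frame("side"); print(np.round(r.get_obs()["contact_force"],2))
E
```

```text
t 13.68 tcp [0.5037 0.2851 0.3201] y [ 0.001 -0.003 -1.   ] z [ 0.985 -0.172  0.001] F [-0.59 -0.46 -2.28] w 0.0274 q [-0.3   0.45 -0.41  1.85  0.23  0.89 -2.57]
tip [0.5013 0.2848 0.0473]
xyz [-0.0003, 0.0377, -0.0021] rot [-0.0006, 0.001, 0.0016] | dist mm 11.3 deg 0.2
[ 0.28  0.99 -1.68]
[-0.09 -0.11 -1.3 ]
[ 0.84 -0.21 -2.11]
[ 0.68  0.01 -2.59]
```

View pics/s10.png

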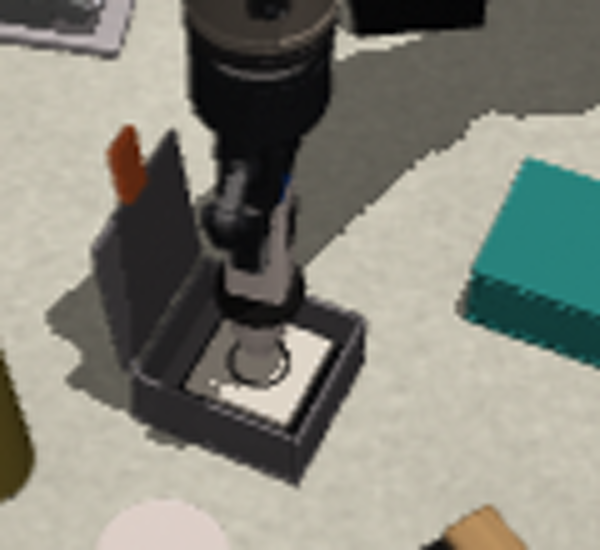

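Call:
step_arm --xyz '[[0,0.01,-0.002],[0,0.02,-0.002],[0,0.03,-0.002],[0,0.037,-0.002],[0,0.037,-0.002]]' --rotation '[[0,0,0],[0,0,0],[0,0,0],[0,0,0],[0,0,0]]'

```text
clock: 14.55
tcp_pos: [0.5026, 0.2854, 0.3083]
orientation: [-1.125, 1.334, -1.337]
contact_force: [0.2, -0.8, -1.8]
grip_width: 0.0278
```

```bash
cat >> st.py <<'E'
def favg(r,n=4):
    F=[]
    for i in range(n):
        F.append(r.get_obs()["contact_force"]); r.grab_frame("side")
    return np.mean(F,0)
E
python3 - <<'E'
from bench import r
from st import *
print(favg(r).round(2));show(r);tip(r)
E
```

```text
[-0.17 -0.13 -1.89]
t 14.75 tcp [0.5027 0.2855 0.3087] y [ 0.    -0.003 -1.   ] z [ 0.985 -0.171  0.   ] F [-0.07  0.3  -1.51] w 0.0274 q [-0.31  0.46 -0.41  1.86  0.24  0.87 -2.57]
tip [0.5003 0.2851 0.0359]
```

Not in contact at tip z ≈ 36 mm. Down 4 mm, then read.

Call:
step_arm --xyz '[[0,0.007,0],[0,0.014,0],[0,0.014,0]]' --rotation '[[0,0,0],[0,0,0],[0,0,0]]'

```text
clock: 15.12
tcp_pos: [0.5029, 0.2855, 0.3047]
orientation: [-1.124, 1.333, -1.337]
contact_force: [-0.2, -0.6, 1.2]
grip_width: 0.0277
```

```bash
python3 - <<'E'
from bench import r
from st import *
print(favg(r).round(2));show(r);tip(r)
E
```

```text
[-0.35  0.12  0.89]
t 15.32 tcp [0.5028 0.2855 0.3047] y [ 0.    -0.002 -1.   ] z [ 0.985 -0.171  0.001] F [-0.16 -0.49  1.02] w 0.0274 q [-0.31  0.47 -0.41  1.86  0.24  0.86 -2.58]
tip [0.5005 0.2853 0.0319]
```

Call:
step_arm --xyz '[[0,0.004,0],[0,0.0075,0],[0,0.0075,0],[0,0.0075,0],[0,0.0075,0],[0,0.0075,0]]' --rotation '[[0,0,0],[0,0,0],[0,0,0],[0,0,0],[0,0,0],[0,0,0]]'

```text
clock: 16.08
tcp_pos: [0.5029, 0.2855, 0.3026]
orientation: [-1.124, 1.333, -1.337]
contact_force: [-0.8, -0.6, 4.6]
grip_width: 0.0278
```

```bash
python3 - <<'E'
from bench import r
from st import *
import cv2
print(favg(r,6).round(2));show(r);tip(r)
S=r.grab_frame("side")
cv2.imwrite("pics/s11.png",cv2.resize(S["pixels"][190:300,200:320,::-1],None,fx=5,fy=5,interpolation=2))
E
```

```text
[-1.12 -0.86  4.18]
t 16.38 tcp [0.5029 0.2855 0.3025] y [ 0.001 -0.002 -1.   ] z [ 0.985 -0.171  0.001] F [-1.23 -1.2   4.62] w 0.0275 q [-0.31  0.47 -0.41  1.86  0.24  0.86 -2.58]
tip [0.5006 0.2853 0.0297]
```

View pics/s11.png

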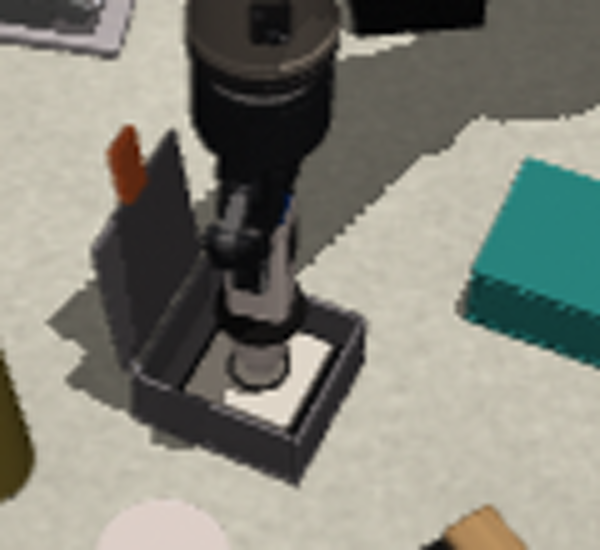

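Call:
step_arm --xyz '[[0,-0.03,0],[0,-0.13,0],[0,-0.3,0],[0,-0.45,0],[0,-0.45,0],[0.2,-0.45,-0.05],[0.4,-0.45,-0.05],[0.6,-0.45,-0.05],[0.8,-0.45,-0.05],[0.8,-0.45,-0.05]]' --rotation '[[0,0,0],[0,0,0],[0,0,0],[0,0,0],[0,0,0],[0,-0.02,0],[0,-0.02,0],[0,-0.02,0],[0,-0.02,0],[0,-0.02,0]]'

```text
clock: 17.68
tcp_pos: [0.4455, 0.047, 0.4363]
orientation: [-1.141, 1.318, -1.321]
contact_force: [-0.2, 1.5, -2.1]
grip_width: 0.0275
```

```bash
python3 - <<'E'
from bench import r
from st import *
show(r);tip(r);tipgo(r,(.52,-.22,.17),Rt(-12))
E
```

```text
t 17.68 tcp [0.4455 0.047  0.4363] y [-0.003 -0.005 -1.   ] z [ 0.989 -0.149 -0.002] F [-0.24  1.53 -2.13] w 0.0275 q [ 0.08  0.09 -0.34  2.01  0.04  1.05 -2.  ]
tip [0.4422 0.046  0.1636]
xyz [0.8438, -0.0178, 0.3861] rot [0.0014, 0.0383, 0.0036] | dist mm 278.4 deg 3.5
```

Call:
step_arm --xyz '[[0.2,-0.015,0.1],[0.4,-0.015,0.2],[0.6,-0.015,0.3],[0.84,-0.015,0.38],[0.84,-0.015,0.38],[0.84,-0.015,0.38],[0.84,-0.015,0.38]]' --rotation '[[0,0.04,0],[0,0.04,0],[0,0.04,0],[0,0.04,0],[0,0.04,0],[0,0.04,0],[0,0.04,0]]'

```text
clock: 18.55
tcp_pos: [0.521, -0.2175, 0.4407]
orientation: [-1.109, 1.364, -1.363]
contact_force: [0.3, 0.2, -2.0]
grip_width: 0.0274
```

```bash
python3 - <<'E'
from bench import r
from st import *
show(r);tip(r)
Rg=Rt(-12.5,25); n=-Rg[:,1]; print(n)
o=np.array([.6365,-.251,.078])
tipgo(r,o+.045*n,Rg)
E
```

```text
t 18.55 tcp [ 0.521  -0.2175  0.4407] y [-0.005 -0.003 -1.   ] z [ 0.978 -0.209 -0.004] F [ 0.25  0.16 -2.05] w 0.0274 q [ 0.38  0.27 -0.12  1.77  0.04  1.1  -1.53]
tip [ 0.5172 -0.2179  0.1679]
[-0.41260052  0.09147133  0.90630779]
xyz [0.0243, 0.2458, -0.0393] rot [0.2805, 0.0055, 0.0017] | dist mm 75.0 deg 25.2
```

Call:
step_arm --xyz '[[0.02,0,-0.01],[0.02,0,-0.02],[0.02,0.05,-0.04],[0.02,0.15,-0.04],[0.024,0.246,-0.04],[0.024,0.246,-0.04],[0.024,0.246,-0.04]]' --rotation '[[0.1,0,0],[0.2,0.005,0],[0.28,0.005,0],[0.28,0.005,0],[0.28,0.005,0],[0.28,0.005,0],[0.28,0.005,0]]'

```text
clock: 19.42
tcp_pos: [0.508, -0.2213, 0.368]
orientation: [-0.806, 0.998, -1.571]
contact_force: [0.1, 0.8, -1.9]
grip_width: 0.0275
```

```bash
python3 - <<'E'
from bench import r
from st import *
import cv2
print(favg(r,5).round(2));show(r);tip(r)
Rg=Rt(-12.5,25); n=-Rg[:,1]
o=np.array([.6365,-.251,.078])
tipgo(r,o+.008*n,Rg)
for k in("side","top"):
    S=r.grab_frame(k)["pixels"]; S=S[80:180,190:310] if k=="side" else S[110:210,270:390]
    cv2.imwrite(f"pics/c12{k}.png",cv2.resize(S[:,:,::-1],None,fx=5,fy=5,interpolation=2))
E
```

```text
[ 0.44 -0.03 -1.98]
t 19.68 tcp [ 0.5077 -0.2223  0.368 ] y [ 0.413 -0.094 -0.906] z [ 0.885 -0.195  0.423] F [ 0.2   0.01 -1.78] w 0.0274 q [ 0.43  0.24 -0.14  2.03 -0.    0.43 -1.48]
tip [ 0.6181 -0.2474  0.1198]
xyz [0.0003, 0.126, -0.0016] rot [-0.0006, 0.001, 0.0016] | dist mm 37.8 deg 0.2
```

View pics/c12side.png

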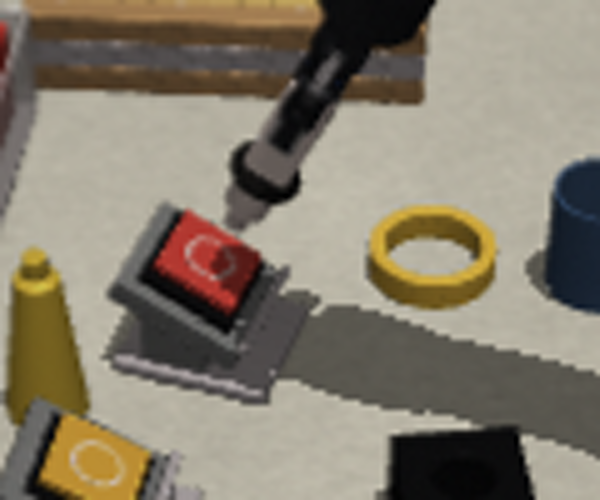

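View pics/c12top.png

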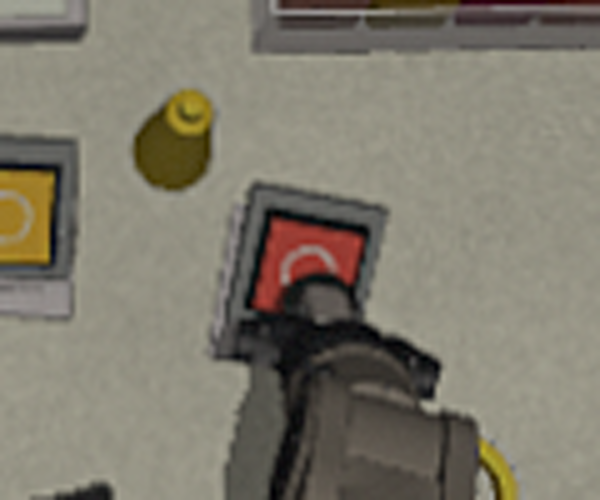

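Call:
step_arm --xyz '[[0,0.05,-0.001],[0,0.1,-0.001],[0,0.125,-0.002],[0,0.135,-0.002],[0,0.146,-0.002],[0,0.146,-0.002]]' --rotation '[[0,0,0],[0,0,0],[0,0,0],[0,0,0],[0,0,0],[0,0,0]]'

```text
clock: 20.52
tcp_pos: [0.5247, -0.2261, 0.3276]
orientation: [-0.807, 1.0, -1.572]
contact_force: [-4.1, 1.9, 2.0]
grip_width: 0.0273
```

```bash
cat >> st.py <<'E'
def chk(r,yaw,o,tilt=25,n=5):
    Rg=Rt(yaw,tilt); f=favg(r,n); ob=r.get_obs(); R0=R.from_rotvec(ob["orientation"]).as_matrix(); t=np.array(ob["tcp_pos"])+R0@OFF
    print("t",round(ob["clock"],2),"F",f.round(2),"Fn",(-f@R0[:,1]).round(2),"tip",t.round(4),"local x,y,z mm",[round(1e3*float((t-o)@v),1) for v in (Rg[:,2],-Rg[:,0],-Rg[:,1])])
E
python3 - <<'E'
from bench import r
from st import *
chk(r,-12.5,np.array([.6365,-.251,.078]))
E
```

```text
t 20.77 F [-4.38  1.52  1.52] Fn 3.32 tip [ 0.6351 -0.2514  0.0795] local x,y,z mm [-0.6, -0.7, 1.9]
```

```bash
python3 - <<'E'
from bench import r
from st import *
import cv2
S=r.grab_frame("side")["pixels"][80:180,190:310]
cv2.imwrite(f"pics/c13.png",cv2.resize(S[:,:,::-1],None,fx=6,fy=6,interpolation=2))
print(np.round(r.get_obs()["moment"],3))
E
```

```text
[0.573 1.496 0.125]
```

View pics/c13.png

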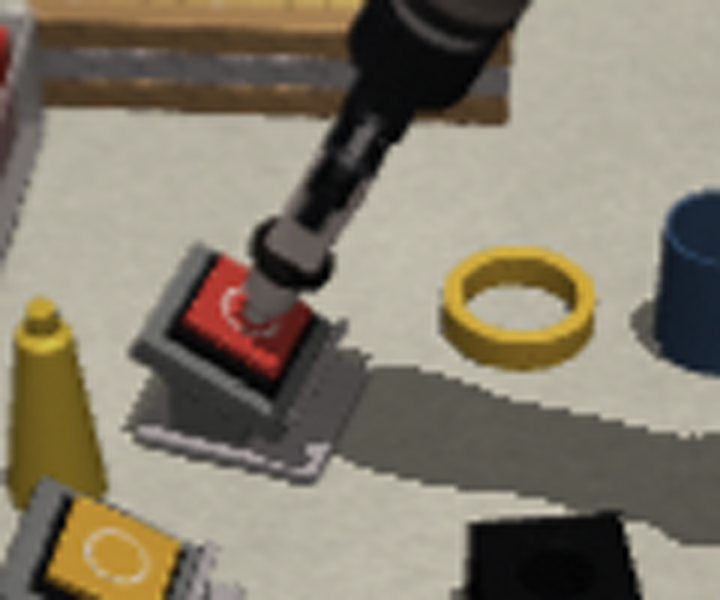

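Call:
step_arm --xyz '[[0,0.002,0],[0,0.002,0],[0,0.002,0],[0,0.002,0],[0,0.002,0]]' --rotation '[[0,0,0],[0,0,0],[0,0,0],[0,0,0],[0,0,0]]'

```text
clock: 21.45
tcp_pos: [0.5251, -0.2263, 0.3273]
orientation: [-0.806, 0.999, -1.573]
contact_force: [-5.2, 1.8, 2.6]
grip_width: 0.0278
```

```bash
python3 - <<'E'
from bench import r
from st import *
chk(r,-12.5,np.array([.6365,-.251,.078]))
show(r)
E
```

```text
t 21.7 F [-5.05  2.07  2.12] Fn 4.2 tip [ 0.6353 -0.2515  0.079 ] local x,y,z mm [-0.6, -0.8, 1.3]
t 21.7 tcp [ 0.5251 -0.2264  0.3273] y [ 0.412 -0.094 -0.906] z [ 0.885 -0.195  0.423] F [-4.75  2.18  1.81] w 0.0278 q [ 0.41  0.32 -0.13  2.03  0.02  0.35 -1.5 ]
```

Call:
step_arm --xyz '[[0,-0.03,0],[0,-0.1,0],[0,-0.25,0],[0,-0.35,0],[0,-0.35,0],[0,-0.35,0]]' --rotation '[[0,0,0],[0,0,0],[0,0,0],[0,0,0],[0,0,0],[0,0,0]]'

```text
clock: 22.45
tcp_pos: [0.4819, -0.2165, 0.422]
orientation: [-0.806, 0.999, -1.573]
contact_force: [-1.4, 0.3, -2.2]
grip_width: 0.0277
```

```bash
python3 - <<'E'
from bench import r
from st import *
show(r);tip(r)
Rg=Rt(-2.5,25); n=-Rg[:,1]; print(n)
o=np.array([.681,-.032,.078])
tipgo(r,o+.09*n,Rg)
E
```

```text
t 22.45 tcp [ 0.4819 -0.2165  0.422 ] y [ 0.412 -0.094 -0.906] z [ 0.885 -0.195  0.423] F [-1.35  0.33 -2.17] w 0.0277 q [ 0.46  0.13 -0.15  2.03 -0.03  0.55 -1.46]
tip [ 0.5922 -0.2417  0.1737]
[-0.42221602  0.01843435  0.90630779]
xyz [-0.6567, 0.0489, -0.0019] rot [0.0, -0.0998, 0.0486] | dist mm 197.6 deg 10.0
```

Call:
step_arm --xyz '[[-0.16,0.01,0],[-0.32,0.02,0],[-0.48,0.04,0],[-0.656,0.049,-0.002],[-0.656,0.049,-0.002],[-0.656,0.049,-0.002],[-0.656,0.049,-0.002]]' --rotation '[[0,-0.02,0.01],[0,-0.05,0.025],[0,-0.08,0.04],[0,-0.1,0.049],[0,-0.1,0.049],[0,-0.1,0.049],[0,-0.1,0.049]]'

```text
clock: 23.32
tcp_pos: [0.5299, -0.0271, 0.4071]
orientation: [-0.867, 0.908, -1.423]
contact_force: [0.1, -1.2, -1.6]
grip_width: 0.0274
```

```bash
python3 - <<'E'
from bench import r
from st import *
show(r);o=np.array([.681,-.032,.078])
chk(r,-2.5,o)
Rg=Rt(-2.5,25); n=-Rg[:,1]
tipgo(r,o+.045*n,Rg); tipgo(r,o+.002*n,Rg)
E
```

```text
t 23.32 tcp [ 0.5299 -0.0271  0.4071] y [ 0.421 -0.019 -0.907] z [ 0.906 -0.041  0.421] F [ 0.08 -1.17 -1.58] w 0.0274 q [ 0.15  0.16 -0.25  2.04  0.2   0.53 -1.86]
t 23.57 F [-0.21 -0.08 -2.11] Fn -1.83 tip [ 0.6429 -0.0312  0.1596] local x,y,z mm [-0.1, -0.9, 90.1]
xyz [-0.003, 0.1502, 0.0003] rot [-0.0001, -0.0005, -0.0] | dist mm 45.1 deg 0.0
xyz [-0.003, 0.2935, 0.0003] rot [-0.0001, -0.0005, -0.0] | dist mm 88.1 deg 0.0
```

Baseline Fn −1.83. Approach to +2 mm with small final steps.

Call:
step_arm --xyz '[[-0.003,0.08,0],[-0.003,0.18,0],[-0.003,0.25,0],[-0.003,0.275,0],[-0.003,0.285,0],[-0.003,0.293,0],[-0.003,0.293,0]]' --rotation '[[0,0,0],[0,0,0],[0,0,0],[0,0,0],[0,0,0],[0,0,0],[0,0,0]]'

```text
clock: 24.45
tcp_pos: [0.5671, -0.0271, 0.3288]
orientation: [-0.866, 0.906, -1.423]
contact_force: [-0.1, -0.1, -1.6]
grip_width: 0.0275
```

```bash
python3 - <<'E'
from bench import r
from st import *
import cv2
o=np.array([.681,-.032,.078])
chk(r,-2.5,o)
S=r.grab_frame("side")["pixels"][100:220,160:280]
cv2.imwrite(f"pics/o14.png",cv2.resize(S[:,:,::-1],None,fx=5,fy=5,interpolation=2))
E
```

```text
t 24.7 F [ 0.1  -0.12 -2.06] Fn -1.91 tip [ 0.6801 -0.032   0.0803] local x,y,z mm [0.2, -0.1, 2.4]
```

View pics/o14.png

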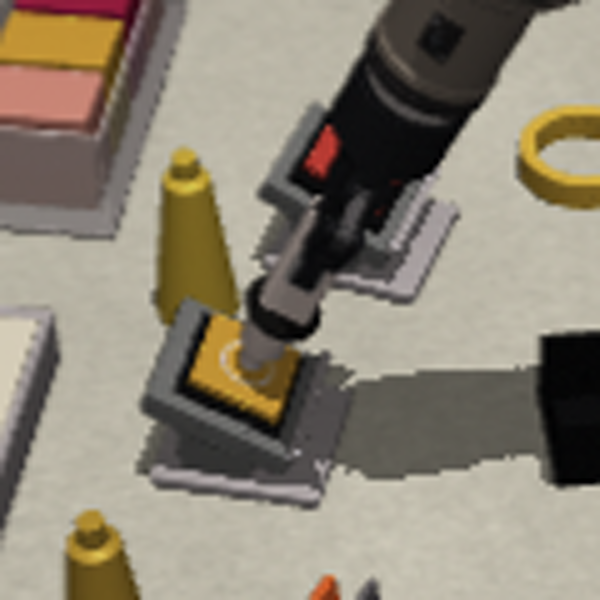

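Call:
step_arm --xyz '[[0,0.005,0],[0,0.01,0],[0,0.01,0]]' --rotation '[[0,0,0],[0,0,0],[0,0,0]]'

```text
clock: 25.12
tcp_pos: [0.5683, -0.0271, 0.3255]
orientation: [-0.867, 0.907, -1.423]
contact_force: [-0.3, 0.4, -2.9]
grip_width: 0.0277
```

```bash
python3 - <<'E'
from bench import r
from st import *
chk(r,-2.5,np.array([.681,-.032,.078]))
E
```

```text
t 25.38 F [-0.22  0.02 -2.1 ] Fn -1.81 tip [ 0.6814 -0.032   0.0775] local x,y,z mm [0.1, -0.0, -0.6]
```

Call:
step_arm --xyz '[[0,0.005,0],[0,0.01,0],[0,0.01,0]]' --rotation '[[0,0,0],[0,0,0],[0,0,0]]'

```text
clock: 25.75
tcp_pos: [0.5697, -0.0272, 0.3231]
orientation: [-0.866, 0.906, -1.423]
contact_force: [-1.1, -0.3, 0.5]
grip_width: 0.0275
```

```bash
python3 - <<'E'
from bench import r
from st import *
chk(r,-2.5,np.array([.681,-.032,.078]))
E
```

```text
t 26.0 F [-1.52 -0.15  0.34] Fn 0.95 tip [ 0.6827 -0.0321  0.0749] local x,y,z mm [0.3, -0.0, -3.5]
```

Call:
step_arm --xyz '[[0,0.004,0],[0,0.0075,0],[0,0.0075,0],[0,0.0075,0],[0,0.0075,0],[0,0.0075,0]]' --rotation '[[0,0,0],[0,0,0],[0,0,0],[0,0,0],[0,0,0],[0,0,0]]'

```text
clock: 26.75
tcp_pos: [0.5706, -0.0273, 0.3212]
orientation: [-0.866, 0.906, -1.423]
contact_force: [-3.4, 0.0, 2.4]
grip_width: 0.0277
```

```bash
python3 - <<'E'
from bench import r
from st import *
import cv2
o=np.array([.681,-.032,.078])
chk(r,-2.5,o)
S=r.grab_frame("side")["pixels"][130:220,160:280]
cv2.imwrite(f"pics/o15.png",cv2.resize(S[:,:,::-1],None,fx=6,fy=6,interpolation=2))
E
```

```text
t 27.0 F [-2.98  0.21  3.01] Fn 3.99 tip [ 0.6837 -0.0322  0.0729] local x,y,z mm [0.3, -0.0, -5.8]
```

View pics/o15.png

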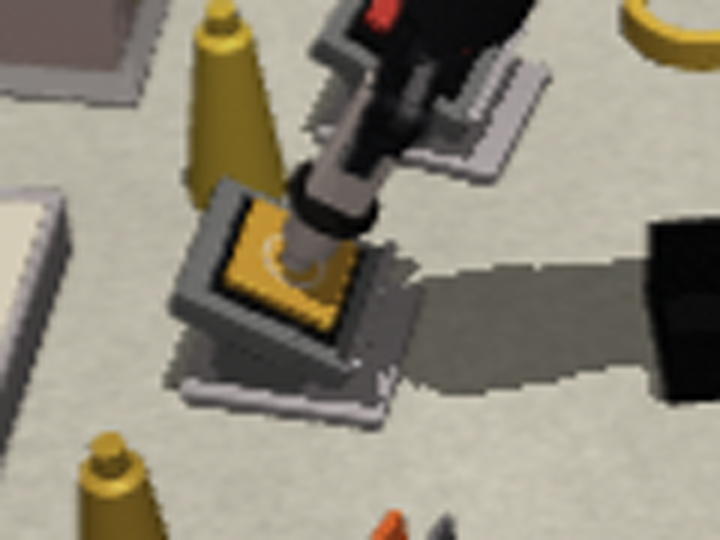

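Call:
step_arm --xyz '[[0,-0.03,0],[0,-0.1,0],[0,-0.25,0],[0,-0.4,0],[0,-0.4,0],[0,-0.4,0]]' --rotation '[[0,0,0],[0,0,0],[0,0,0],[0,0,0],[0,0,0],[0,0,0]]'

```text
clock: 27.8
tcp_pos: [0.5195, -0.0252, 0.4292]
orientation: [-0.867, 0.907, -1.423]
contact_force: [0.5, -0.1, -2.7]
grip_width: 0.0276
```

```bash
python3 - <<'E'
from bench import r
from st import *
show(r);tip(r);go(r,(.4355,-.069,.42),Rt(9))
E
```

```text
t 27.8 tcp [ 0.5195 -0.0252  0.4292] y [ 0.422 -0.019 -0.906] z [ 0.906 -0.041  0.422] F [ 0.5  -0.05 -2.69] w 0.0276 q [ 0.17  0.12 -0.28  2.03  0.17  0.57 -1.84]
tip [ 0.6324 -0.0302  0.1808]
xyz [0.1585, -0.0878, -0.2605] rot [-0.2767, -0.1264, 0.0279] | dist mm 95.2 deg 27.5
```

Call:
step_arm --xyz '[[0.05,-0.03,-0.08],[0.1,-0.06,-0.17],[0.158,-0.088,-0.26],[0.158,-0.088,-0.26],[0.158,-0.088,-0.26],[0.158,-0.088,-0.26],[0.158,-0.088,-0.26]]' --rotation '[[-0.09,-0.04,0.01],[-0.18,-0.08,0.02],[-0.277,-0.126,0.028],[-0.277,-0.126,0.028],[-0.277,-0.126,0.028],[-0.277,-0.126,0.028],[-0.277,-0.126,0.028]]'

```text
clock: 28.68
tcp_pos: [0.4359, -0.0685, 0.42]
orientation: [-1.279, 1.093, -1.092]
contact_force: [0.1, -0.0, -1.8]
grip_width: 0.0275
```

```bash
python3 - <<'E'
from bench import r
from st import *
import cv2
show(r);tip(r)
S=r.grab_frame("side")
go(r,(.4350,-.069,.35),Rt(9));go(r,(.4350,-.069,.279),Rt(9))
cv2.imwrite("pics/s16.png",cv2.resize(S["pixels"][70:210,210:350,::-1],None,fx=4.2,fy=4.2,interpolation=2))
E
```

```text
t 28.68 tcp [ 0.4359 -0.0685  0.42  ] y [-0.  0. -1.] z [ 0.988  0.156 -0.   ] F [ 0.07 -0.   -1.79] w 0.0275 q [ 0.29  0.09 -0.29  2.05  0.03  1.01 -1.43]
tip [ 0.4334 -0.0688  0.1472]
xyz [0.001, 0.2336, -0.003] rot [0.0001, -0.0001, -0.0002] | dist mm 70.1 deg 0.0
xyz [0.0011, 0.4702, -0.003] rot [0.0001, -0.0001, -0.0002] | dist mm 141.1 deg 0.0
```

View pics/s16.png

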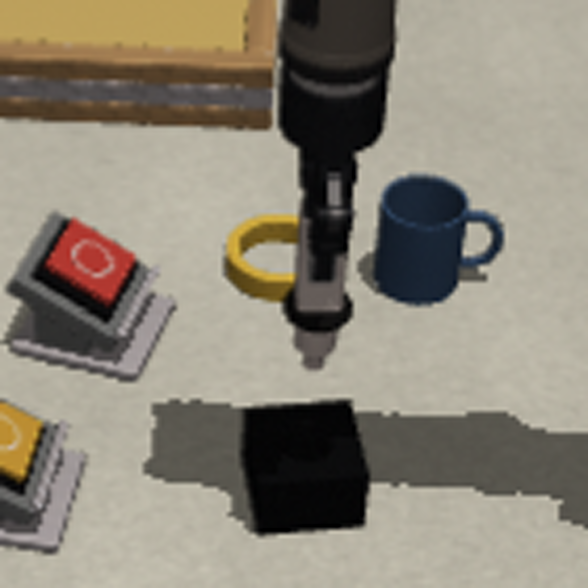

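```bash
python3 - <<'E'
from bench import r
from h import *
S=r.grab_frame("side"); c=S["pixels"][160:200,260:305,::-1].astype(float)
cv2.imwrite("pics/d17.png",cv2.resize(np.clip(c*8,0,255).astype(np.uint8),None,fx=13,fy=13,interpolation=2))
print((proj(S,[(.434,-.069,.06),(.4334,-.0676,.06)])-[259.5,159.5])*13)
E
```

```text
[[295.93678167 185.39715673]
 [297.83012543 189.28541613]]
```

View pics/d17.png

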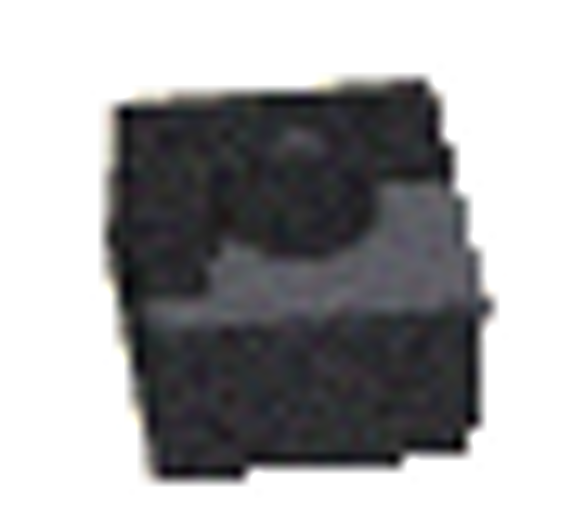

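Call:
step_arm --xyz '[[0,0.1,-0.002],[0,0.2,-0.002],[0,0.28,-0.002],[0,0.34,-0.002],[0,0.38,-0.002],[0,0.38,-0.002]]' --rotation '[[0,0,0],[0,0,0],[0,0,0],[0,0,0],[0,0,0],[0,0,0]]'

```text
clock: 29.52
tcp_pos: [0.4351, -0.0686, 0.3056]
orientation: [-1.28, 1.094, -1.092]
contact_force: [-0.7, 0.2, -2.6]
grip_width: 0.0273
```

```bash
python3 - <<'E'
from bench import r
from st import *
print(favg(r).round(2));show(r);tip(r)
go(r,(.4352,-.069,.279),Rt(9))
E
```

```text
[-0.05  0.43 -2.43]
t 29.73 tcp [ 0.4356 -0.0687  0.3069] y [ 0.001  0.    -1.   ] z [0.988 0.156 0.001] F [-0.24  1.1  -2.32] w 0.0278 q [ 0.26  0.24 -0.28  2.17  0.1   0.73 -1.5 ]
tip [ 0.4335 -0.0691  0.034 ]
xyz [0.0007, 0.0928, -0.0015] rot [-0.0008, -0.0002, 0.0001] | dist mm 27.9 deg 0.1
```

Call:
step_arm --xyz '[[0,0.03,0],[0,0.06,0],[0,0.08,0],[0,0.092,0],[0,0.092,0]]' --rotation '[[0,0,0],[0,0,0],[0,0,0],[0,0,0],[0,0,0]]'

```text
clock: 30.35
tcp_pos: [0.4355, -0.0687, 0.2789]
orientation: [-1.279, 1.092, -1.093]
contact_force: [0.2, -0.3, -2.3]
grip_width: 0.0273
```

```bash
python3 - <<'E'
from bench import r
from st import *
print(favg(r).round(2));show(r);tip(r)
E
```

```text
[ 0.15  0.21 -2.63]
t 30.55 tcp [ 0.4357 -0.0687  0.2795] y [ 0.002  0.    -1.   ] z [0.988 0.156 0.002] F [-0.43  0.18 -1.75] w 0.0272 q [ 0.25  0.29 -0.27  2.19  0.13  0.67 -1.52]
tip [ 0.4338 -0.0691  0.0066]
```

Nearly seated (≈1.5 mm above); go down 2 mm more and release.

Call:
step_arm --xyz '[[0,0.003,0],[0,0.006,0],[0,0.006,0]]' --rotation '[[0,0,0],[0,0,0],[0,0,0]]'

```text
clock: 30.92
tcp_pos: [0.4358, -0.0687, 0.2778]
orientation: [-1.278, 1.091, -1.094]
contact_force: [0.2, 0.4, -0.7]
grip_width: 0.0275
```

```bash
python3 - <<'E'
from bench import r
from st import *
print(favg(r).round(2));show(r);tip(r)
E
```

```text
[-0.35 -0.15 -0.09]
t 31.12 tcp [ 0.4358 -0.0687  0.2778] y [ 0.002 -0.    -1.   ] z [0.988 0.156 0.002] F [0.08 0.32 0.11] w 0.0274 q [ 0.25  0.3  -0.27  2.19  0.13  0.66 -1.52]
tip [ 0.4339 -0.0691  0.005 ]
```

Call:
step_arm --xyz '[[0,0,0],[0,0,0],[0,0,0],[0,0,0]]' --rotation '[[0,0,0],[0,0,0],[0,0,0],[0,0,0]]' --grip 0

```text
clock: 31.62
tcp_pos: [0.4358, -0.0687, 0.2778]
orientation: [-1.278, 1.091, -1.094]
contact_force: [-0.3, -0.2, -0.4]
grip_width: 0.0852
```

Call:
step_arm --xyz '[[0,-0.05,0],[0,-0.15,0],[0,-0.3,0],[0,-0.4,0],[0,-0.4,0],[0.3,-0.45,0.1],[0.6,-0.45,0.2],[0.6,-0.45,0.2],[0.6,-0.45,0.2]]' --rotation '[[0,0,0],[0,0,0],[0,0,0],[0,0,0],[0,0,0],[0,0,0],[0,0,0],[0,0,0],[0,0,0]]'

```text
clock: 32.75
tcp_pos: [0.5232, -0.2417, 0.4121]
orientation: [-1.277, 1.096, -1.099]
contact_force: [-0.1, 1.2, 0.1]
grip_width: 0.0854
```

```bash
python3 - <<'E'
from bench import r
from st import *
from h import *
import cv2
show(r)
S=r.grab_frame("side");T=r.grab_frame("top")
cv2.imwrite("pics/s18.png",cv2.resize(S["pixels"][:,:,::-1],None,fx=1.5,fy=1.5,interpolation=2))
cv2.imwrite("pics/t18.png",cv2.resize(T["pixels"][100:290,110:390,::-1],None,fx=2.8,fy=2.8,interpolation=2))
a=cen(big(mask(S,[100,120,60],[125,255,255],(270,140,300,165)))); print("side blue",a)
try:
    b=cen(big(mask(T,[100,120,60],[125,255,255],(270,210,300,235)))); print("top",b,tri(T,[b],S,[a]).round(4))
except Exception as e: print(e)
E
```

```text
t 32.75 tcp [ 0.5232 -0.2417  0.4121] y [ 0.001 -0.001 -1.   ] z [0.989 0.15  0.001] F [-0.14  1.15  0.13] w 0.0854 q [ 0.46  0.32 -0.16  1.78  0.06  1.05 -1.15]
side blue [284.23703704 153.45185185]
top [283.97260274 219.35616438] [[ 0.4336 -0.0686  0.1544  0.0014]]
```

View pics/s18.png

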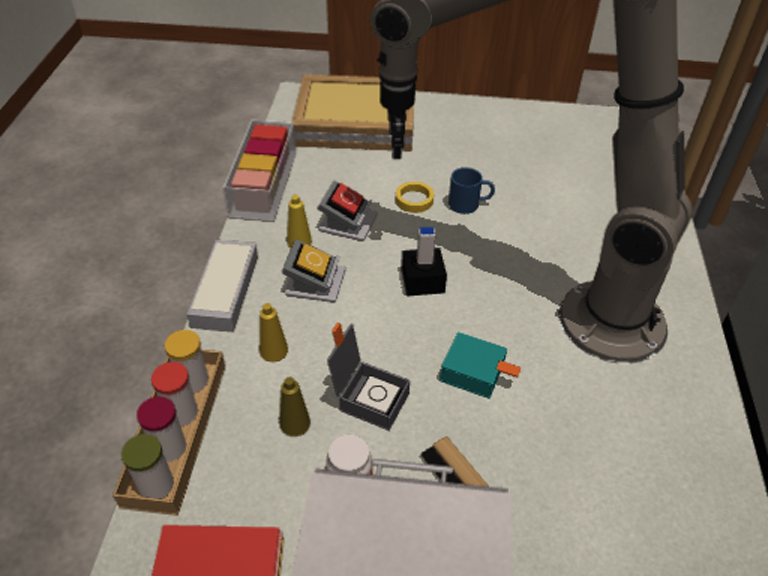

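View pics/t18.png

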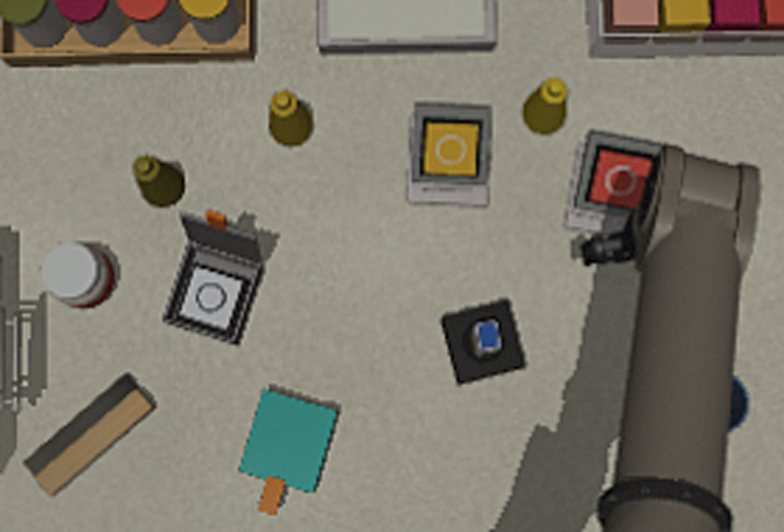

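The reader stands in the dock at the same place and height as at the start. The cover is open past upright, the bystanders have not moved, and the arm is clear.

```bash
python3 - <<'E'
from bench import r
print(r.hand_in()); print(r.get_obs()["clock"])
E
```

```text
the job is handed in; nothing more can be done
None
the job is handed in; nothing more can be done
```

The task is finished and handed in at about 33 s of the 72 s allowed. I got no verdict back, so the results below come from my own measurements.

- **Cover:** I gripped the orange tab and flipped the grey box's cover to about 1.7 rad. It stayed open in the last pictures, and I left the turquoise look-alike alone.
- **Readings:** I pressed white, coral, then ochre, each square to the face and inside its ring. Net forces were about 6.1, 6.2 and 5.9 N (roughly 3 mm in), each held for at least 0.5 s.
- **Reader:** It is back in its dock and released. Its top measured (0.434, -0.069, 0.154) m, within about 1 mm of the start, and the force readings showed the collar carrying its weight.
- **Other checks:** In the last pictures the arm was clear of everything. By eye, all the bystanders were where they began, though I did not measure them.

**Disagreements:**
- **White ring:** It lay about 8 mm nearer the box's front than I worked out from the cover's outline. I used the ring itself.
- **Real faces:** By feel, they lay about 1 mm (white) and 4 mm (ochre) below nominal, and 5 mm above (coral). The camera put white nearer 4 mm below, coral only 1 mm above, and ochre in agreement.
- **Coral press:** It showed about 3 N of sideways force, though the pictures showed no slip in the grip.

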